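Restock the tilt-out bottle bin

ROBOT

A 6-joint arm with a two-finger parallel gripper is mounted at the origin on a cart in front of the work surface, level with it; the furniture and walls round the work are solid. World frame = base frame: x ahead of the robot, y to its left, z up, the work surface at z = 0. Lengths are in mm, angles in degrees, forces in N, time in s.
With the tool pointing down it reaches from about 350 to 850 mm from the base axis. Payload 8.1 kg.
Tool frame: the origin (TCP) lies midway between the tips of the shut fingers; the grasp point (between the pads) lies 19 mm behind it; z points along the fingers, y is the direction in which the jaws open and shut (so a half turn about z gives the same grasp; the last joint's range is limited). The gripper opens to 85 mm and grips with 20 to 120 N. Pads are 22 mm wide; open, the fingers measure 114 mm over their backs; the gripper's body (76 mm by 85 mm) begins 54 mm behind the grasp point. The pads swing forward as they close: fully open they stand 13 mm farther back than shut.
Start: joints at [66.899, 7.471, 85.268, -0, 87.261, -4.893], TCP at [187.465, 569.967, 231.292] pointing down, gripper open.
Joint ranges: [-169.43, 169.43], [-51.17, 129.36], [1.28, 143.12], [-76.62, 256.62], [0, 156.53], [-152.29, 152.29]. Speed limits (degrees/s): [136.94, 136.94, 159.86, 180, 180, 180].

INTERFACE

Orientations are given as [roll, pitch, yaw] about the fixed x, y, z axes, in that order (R = Rz(yaw) Ry(pitch) Rx(roll)).
In Python, from bench import r gives the robot as it stands.
- The arm moves only by the tool carry_out, never from a script. Its argument "increments" is a list of rows, each a list of 3 entries, a list of its own where there are three numbers: the shift along the tool's x, y, z in m, then the turn, a rotation vector about the tool's x, y, z in rad, then the closure, from 0 (fully open) to 1 (shut). A call has 1 to 12 rows; each row shifts and turns the pose as measured when the row begins, along the tool's axes as they then stand; what a row does not reach is not made up. A row lasts 1/10 s, in which the tool goes at most 50 mm and 8.59 degrees, less where a joint would pass 70% of its speed; a pose out of reach is approached as far as the arm can. A call with a gripper value outside its range is refused whole. The fingers move at their own pace and stop on an object; "newtons" is the grip in N (left out, the last holds). Time passes only in rows, so rows that do not move let the fingers close. It gives the time, the measured TCP pose, the force and the opening at its end, in the units of the state.
- r.sense(): the state, without advancing time (a new reading comes with each control period).
- r.snapshot(name): name is "side" or "top" or "wrist"; returns a dict with "image" (400x640x3 uint8, blue, green, red), "vertical_fov" (degrees; the focal length in pixels is half the picture's height over the tangent of half this angle, whatever the lens; pixels are square), "cx", "cy" (the principal point, pixels), "rvec" (rotation vector, rad) and "tvec" (3), from world to camera coordinates, as OpenCV has them. Camera axes: x right, y down, z forward; pixel columns grow to the right and rows downward; lengths in mm; the calibration is good to about 2 mm. A picture is of the moment at which its call begins. There is no depth.
- r.hand_in(): hands the job in, once; it reports no verdict.
The state is a dict: "time": time; "joint_pos": joint angles; "qd": joint speeds; "joint_efforts": joint torques, N m; "tool_pos": TCP position; "tcp_rot": TCP orientation; "ft_force": force on the tool from outside, world axes, zero at the start; "wrist_torque": the same for the moment, N m; "finger_gap": finger opening in mm.
Only numpy, scipy, OpenCV 4.12 (cv2) and the standard library are available. Lean on these libraries where they do the work, as an engineer would, in place of code of your own. Each camera call takes 0.05 s, during which the arm holds its last target.

TASK

Restock the tilt-out bin with the square bottles: tip the bin out to the front as far as it goes, then carry the tray over by its bar and tip it so that its bottles slide off into the bin, and set the empty tray back level on the middle of its mat. Put every stray bottle from the worktop into the bin too, push the bin back until it clicks shut, and leave the jar, the slide box and the petri lid where they are.

Things in the scene. Friction and masses are not known exactly. Their poses are not given: they have to be found in the camera images.
- unit: white sheet-metal tilt-out bin unit, fixed to the worktop: housing 108 mm deep, 164 mm wide, top at 154 mm, with a foot block of the same width, 34 mm high, that reaches 100 mm forward under the bin. Origin on the worktop, mid-width at the housing's front edge, right under the bin's pivot line; x axis points to the back of the unit (away from the opening), y across it, z up
- bin (a joint): tilt angle of the grey bin: 0 = shut, grows to a stop at 0.8 rad as its top tips out to the front. A spring ball catch holds it over the last 0.1 rad: about 4 to 10 N at the handle to pull it out of the catch or to push it back in until it clicks. Past about 0.65 rad the empty bin leans over to the open stop by its own weight; with less it tends to fall back
- bin_pivot (a point): middle of the bin's pivot line, 12 mm above the worktop at the unit's front; its axes turn with the bin: shut, x points to the back and z up. In these axes the bin's inside runs x 5 to 76 mm, y -65 to 65 mm, floor at z 5 mm, front panel up to z 126 mm, back wall up to z 76 mm
- bin_handle (a point): middle of the bin's steel bar handle (round, 10 mm, 96 mm wide along y, 36 mm in front of the panel, at x -36, z 122 mm in the bin_pivot axes); can be pinched or hooked from above, 31 mm free between bar and panel
- bin_mouth (a point): middle of the bin's mouth, at x 40, z 100 mm in the bin_pivot axes. With the bin fully tipped out it lies 44 mm in front of the pivot line and 110 mm above the worktop; the mouth is then 90 mm (front to back) by 130 mm, the panel's top edge 100 mm above the worktop
- tray_bar (a point): steel tipping tray with a carrying bar: floor 120 x 104 mm, walls 22 mm high at the back and both sides, open at the front (nose, +x), 200 g. This point is the middle of the black round bar (14 mm thick, along y, 98 mm clear between its posts), 68 mm above the tray's underside, over the middle of the floor; x axis points to the open nose, z up. Bottles slide on it from about 25 degrees
- tray_nose (a point): middle of the tray's open front edge, at its underside, 60 mm ahead of the bar
- mat_top (a point): middle of the top of the black rubber mat, 190 x 150 x 3 mm, fixed to the worktop; the tray starts on it. x axis along its length
- jar: staining jar with screw lid, 52 x 52 x 86 mm, bystander, origin under its centre
- slides: closed blue slide box, 94 x 100 x 37 mm, bystander, origin under its centre
- lid: clear petri dish lid, 101 mm across, 11 mm high, bystander, origin under its centre
- tray_bottle_1_center (a point): square amber plastic bottle with round black cap, 66 mm long, 26 x 26 mm body (corners rounded), 40 g; the point is its centre, x axis along its length towards the cap (cap 23 mm thick across); lies in the tray at the start (may be absent)
- tray_bottle_2_center (a point): square amber plastic bottle with round black cap, 66 mm long, 26 x 26 mm body (corners rounded), 40 g; the point is its centre, x axis along its length towards the cap (cap 23 mm thick across); lies in the tray at the start (may be absent)
- tray_bottle_3_center (a point): square amber plastic bottle with round black cap, 66 mm long, 26 x 26 mm body (corners rounded), 40 g; the point is its centre, x axis along its length towards the cap (cap 23 mm thick across); lies in the tray at the start (may be absent)
- stray_bottle_1_center (a point): square amber plastic bottle with round black cap, 66 mm long, 26 x 26 mm body (corners rounded), 40 g; the point is its centre, x axis along its length towards the cap (cap 23 mm thick across); lies on the worktop beyond the mat, between the microscope and the unit, at the start (may be absent)
- stray_bottle_2_center (a point): square amber plastic bottle with round black cap, 66 mm long, 26 x 26 mm body (corners rounded), 40 g; the point is its centre, x axis along its length towards the cap (cap 23 mm thick across); lies on the worktop beyond the mat, between the microscope and the unit, at the start (may be absent)
- stray_bottle_3_center (a point): square amber plastic bottle with round black cap, 66 mm long, 26 x 26 mm body (corners rounded), 40 g; the point is its centre, x axis along its length towards the cap (cap 23 mm thick across); lies on the worktop beyond the mat, between the microscope and the unit, at the start (may be absent)
Things that resemble listed ones, but are neither listed nor needed, are in the scene too. Leave any pink or purple look-alike of the part that bears tray_bottle_2_center alone.

How it is judged (in metres and radians):
On the way, in this order (a step that is already met when the one before it is completed fails the run):
1. the bin is tipped out (value of joint bin above 0.68 rad), for 0.2 s.
2. the tray is tipped steeply over the open bin, its nose over the mouth (value of joint bin above 0.6 rad and angle between tray_bar's own z axis and vertical above 0.4 rad and horizontal distance between tray_nose and bin_mouth below 0.09 m and height (world z) of tray_nose above 0.07 m), for 0.2 s.
At the end, for the whole second after the job is handed in: Every bottle lies inside the bin, the bin is shut in its catch (within 0.035 rad) and still, and the tray stands level (within 0.1 rad) on its mat, its middle within 50 mm of the mat's middle along both sides of the mat (value of joint bin below 0.035 rad and x of tray_bottle_1_center in the frame of bin_pivot between 0 and 0.085 m and y of tray_bottle_1_center in the frame of bin_pivot between -0.07 and 0.07 m and z of tray_bottle_1_center in the frame of bin_pivot between 0 and 0.115 m and x of tray_bottle_2_center in the frame of bin_pivot between 0 and 0.085 m and y of tray_bottle_2_center in the frame of bin_pivot between -0.07 and 0.07 m and z of tray_bottle_2_center in the frame of bin_pivot between 0 and 0.115 m and x of tray_bottle_3_center in the frame of bin_pivot between 0 and 0.085 m and y of tray_bottle_3_center in the frame of bin_pivot between -0.07 and 0.07 m and z of tray_bottle_3_center in the frame of bin_pivot between 0 and 0.115 m and x of stray_bottle_1_center in the frame of bin_pivot between 0 and 0.085 m and y of stray_bottle_1_center in the frame of bin_pivot between -0.07 and 0.07 m and z of stray_bottle_1_center in the frame of bin_pivot between 0 and 0.115 m and x of stray_bottle_2_center in the frame of bin_pivot between 0 and 0.085 m and y of stray_bottle_2_center in the frame of bin_pivot between -0.07 and 0.07 m and z of stray_bottle_2_center in the frame of bin_pivot between 0 and 0.115 m and x of stray_bottle_3_center in the frame of bin_pivot between 0 and 0.085 m and y of stray_bottle_3_center in the frame of bin_pivot between -0.07 and 0.07 m and z of stray_bottle_3_center in the frame of bin_pivot between 0 and 0.115 m and x of tray_bar in the frame of mat_top between -0.05 and 0.05 m and y of tray_bar in the frame of mat_top between -0.05 and 0.05 m and z of tray_bar in the frame of mat_top between 0.058 and 0.076 m and angle between tray_bar's own z axis and vertical below 0.1 rad and velocity of joint bin below 0.05 rad/s); the robot touches nothing.
It fails at once if the staining jar is pushed away by more than 3 cm (distance of jar from where it was at the start of the episode above 0.03 m).
It fails at once if the slide box is pushed away by more than 3 cm (distance of slides from where it was at the start of the episode above 0.03 m).
It fails at once if the petri lid is pushed away by more than 3 cm (distance of lid from where it was at the start of the episode above 0.03 m).
Of tray_bottle_1, tray_bottle_2, tray_bottle_3 only 2 to 3 are there at a start; the rules pass over those that are not, and their reading is None.
Of stray_bottle_1, stray_bottle_2, stray_bottle_3 only 2 to 3 are there at a start; the rules pass over those that are not, and their reading is None.
At some moment in a run one of stray_bottle_1 may be knocked a few centimetres aside while the robot is not near it.
It also fails if it takes over 208 s, if anything falls off the work surface, if the arm or the gripper's body presses on something with over 40 N, if the wrist force passes 120 N, or if a joint passes its speed limit or range.

## Working session

There is one attempt and no reset: what is moved stays moved. The work goes in short steps, Python scripts to look and compute and a tool call to move; the robot and the scene stay as the last step left them, time stands still between calls to the robot, and variables do not carry over. Pictures are saved under pics/ and viewed, and the job is handed in when it is done.

Besides the shell and the picture viewer there is one more tool, called as name([rows], argument=value, ...), one row to a line, values as JSON. carry_out: Moves the arm, as the interface text tells. Its arguments: {"type":"object","properties":{"increments":{"type":"array"},"newtons":{"type":"number"}},"required":["increments"]}

```bash
mkdir -p pics; ls; cat > h.py <<'E'
import numpy as np, cv2
from bench import r
from scipy.spatial.transform import Rotation as Ro
def snap(n,f):
    s=r.snapshot(n); cv2.imwrite('pics/%s.png'%f,s['image']); np.savez('pics/%s.npz'%f,**{k:np.array(v) for k,v in s.items()}); return s
def load(f): return dict(np.load('pics/%s.npz'%f))
def K(s):
    f=200/np.tan(np.radians(float(s['vertical_fov']))/2)
    return np.array([[f,0,float(s['cx'])],[0,f,float(s['cy'])],[0,0,1]])
def toz(s,u,v,z):
    R=cv2.Rodrigues(np.array(s['rvec'],float))[0]; t=np.array(s['tvec'],float).ravel()
    c=-R.T@t; d=R.T@np.linalg.inv(K(s))@np.array([u,v,1.]); return c+d*(z-c[2])/d[2]
def proj(s,p):
    return cv2.projectPoints(np.array(p,float).reshape(-1,3),np.array(s['rvec'],float),np.array(s['tvec'],float),K(s),None)[0].reshape(-1,2)
def crop(f,x0,y0,x1,y1,k,out):
    im=cv2.imread('pics/%s.png'%f)[y0:y1,x0:x1]; cv2.imwrite('pics/%s.png'%out,cv2.resize(im,None,fx=k,fy=k,interpolation=cv2.INTER_CUBIC))
E
python3 - <<'E'
from h import *
for n in ['side','top','wrist']:
    s=snap(n,n+'0'); print(n,s['vertical_fov'],s['cx'],s['cy'],s['rvec'],s['tvec'])
print(r.sense())
E
```

```text
pics
side 46.740157710908576 322.6072585697474 201.6097031485046 [ 1.97268524 -0.58591801  0.34767871] [-502.91327863  172.33092617 1688.44041093]
top 55.11957284031036 317.8425864087361 200.4056625445749 [ 2.13131282 -2.15414381  0.18585111] [-135.46940868  533.28252429 1224.5653763 ]
wrist 63.64105640636483 319.37455022190846 195.60588193952105 [-2.33342255 -1.69004024 -0.2573084 ] [-597.27516662  -39.0774336   379.75487632]
{'time': 0.15, 'joint_pos': array([ 6.68995630e+01,  7.50771610e+00,  8.53138709e+01, -3.42751033e-04,
        8.72639529e+01, -4.89384315e+00]), 'qd': array([-0.03678798, -0.00112963, -0.1705836 ,  0.01486068, -0.04883326,
        0.00333313]), 'joint_efforts': array([ 5.88044750e-04, -5.70057714e+01, -5.01162922e+01, -2.37119566e-04,
        9.44289932e-03,  6.28006183e-05]), 'tool_pos': array([187.28529974, 569.56708778, 230.46918062]), 'tcp_rot': array([-1.79914743e+02, -6.95630468e-03,  1.61793418e+02]), 'ft_force': array([ 0.46573787,  1.04817618, -0.60356225]), 'wrist_torque': array([-0.02861235,  0.01438217, -0.02634247]), 'finger_gap': 85.3004360459428}
```

View pics/side0.png

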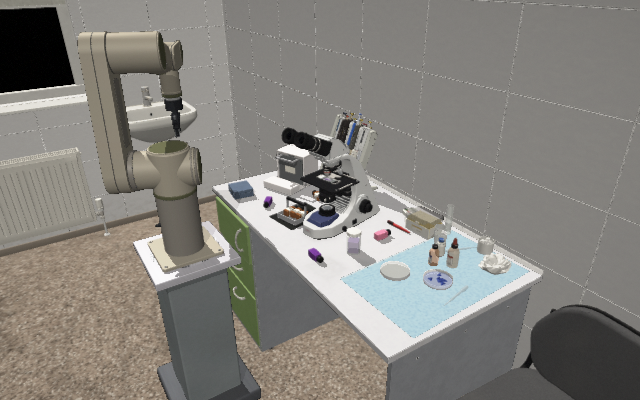

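View pics/top0.png

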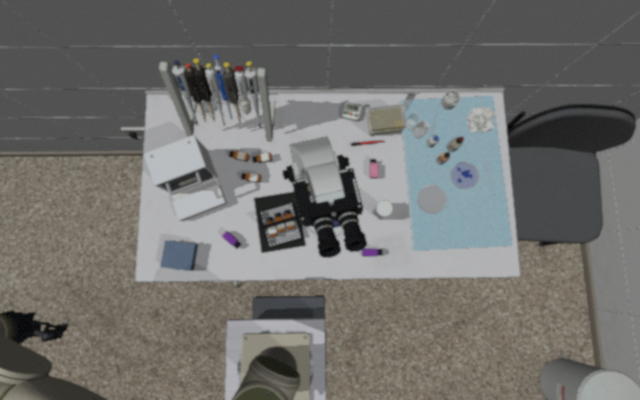

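View pics/wrist0.png

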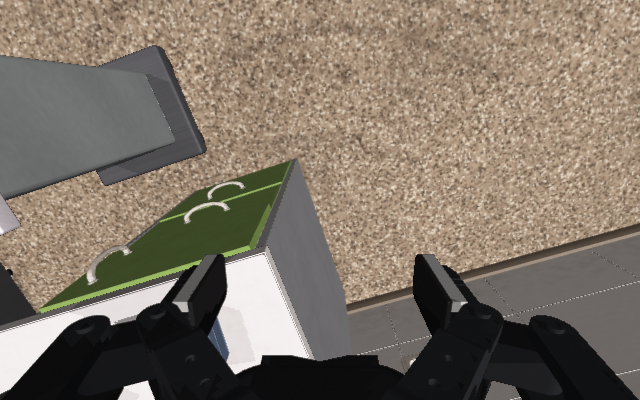

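```bash
python3 - <<'E'
from h import *
crop('top0',130,130,330,280,4,'c1')
crop('side0',210,120,390,250,4,'c2')
s=load('top0')
for u,v in [(240,155),(262,158),(251,177),(255,198),(295,194),(304,246),(261,251),(278,222),(148,93),(136,280),(520,278),(504,93),(275,375),(278,340)]:
    print(u,v,toz(s,u,v,13 if v<180 else 0).round())
E
```

```text
240 155 [698. 125.  13.]
262 158 [687.  49.  13.]
251 177 [620.  86.  13.]
255 198 [549.  73.   0.]
295 194 [562. -64.   0.]
304 246 [384. -93.   0.]
261 251 [369.  51.   0.]
278 222 [466.  -6.   0.]
148 93 [927. 454.  13.]
136 280 [279. 461.   0.]
520 278 [ 270. -813.    0.]
504 93 [ 919. -811.   13.]
275 375 [-23.   1.   0.]
278 340 [83. -8.  0.]
```

View pics/c1.png

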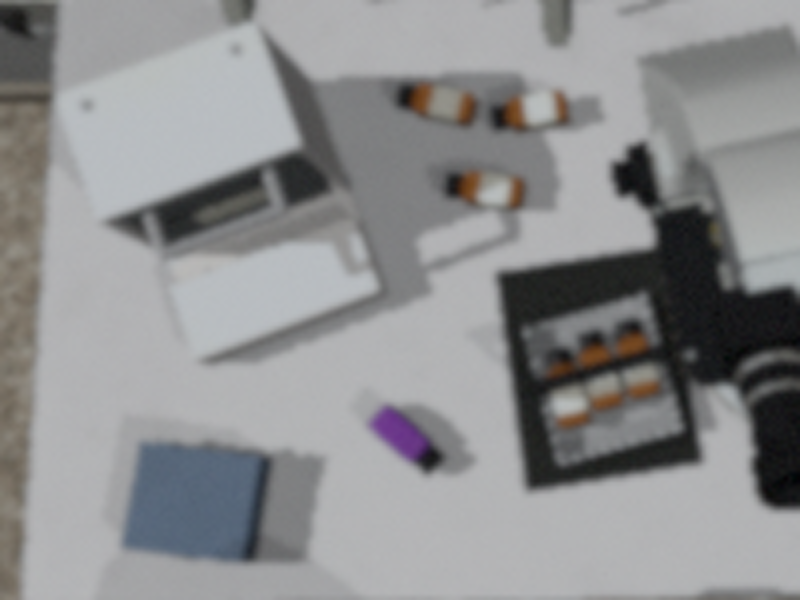

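View pics/c2.png

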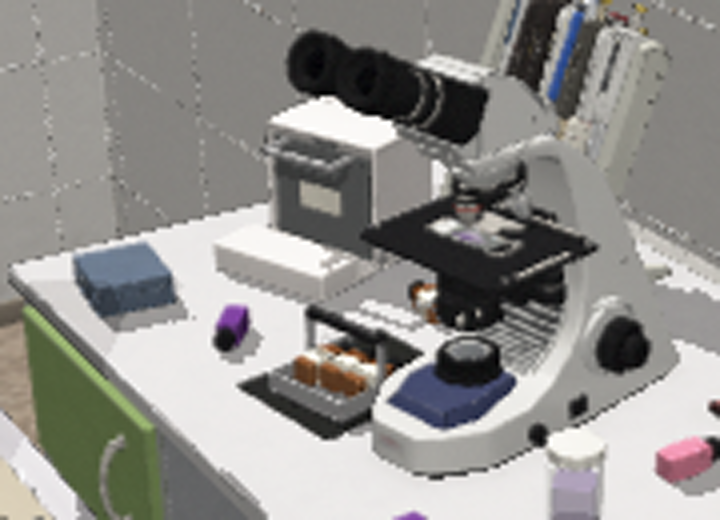

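```bash
python3 - <<'E'
from h import *
s=load('top0'); s2=load('side0')
for q in (s,s2):
    R=cv2.Rodrigues(q['rvec'])[0]; print('cam',(-R.T@q['tvec'].ravel()).round())
def c(x,y): return 130+x/4,130+y/4
print('housing top'); 
for p in [(62,97),(258,25),(305,150),(105,222)]: print(toz(s,*c(*p),154).round())
print('foot front');
for p in [(380,290),(200,360)]: print(toz(s,*c(*p),34).round())
print('mat');
for p in [(498,272),(655,250),(702,462),(528,490)]: print(toz(s,*c(*p),3).round())
print('bar');
for p in [(535,382),(668,353)]: print(toz(s,*c(*p),71).round())
print('tray corners z3/z25');
for p in [(525,325),(650,290),(685,430),(560,467)]: print(toz(s,*c(*p),3).round(),toz(s,*c(*p),25).round())
print('strays');
for p in [(440,102),(535,108),(487,188)]: print(toz(s,*c(*p),13).round())
print('white');
for p in [(420,255),(430,235),(505,215),(500,240)]: print(toz(s,*c(*p),0).round())
E
```

```text
cam [ 328. -125. 1296.]
cam [ -343. -1477.   913.]
housing top
[662. 387. 154.]
[719. 239. 154.]
[619. 200. 154.]
[564. 348. 154.]
foot front
[529. 167.  34.]
[472. 314.  34.]
mat
[549.  75.   3.]
[567. -59.   3.]
[386. -99.   3.]
[364.  47.   3.]
bar
[448.  33.  71.]
[470. -73.  71.]
tray corners z3/z25
[503.  51.   3.] [500.  48.  25.]
[532. -55.   3.] [529. -56.  25.]
[413. -84.   3.] [411. -85.  25.]
[383.  20.   3.] [382.  18.  25.]
strays
[696. 125.  13.]
[690.  43.  13.]
[620.  83.  13.]
white
[565. 142.   0.]
[582. 134.  -0.]
[599.  70.   0.]
[577.  74.   0.]
```

```bash
python3 - <<'E'
from h import *
s=load('wrist0'); st=r.sense()
R=cv2.Rodrigues(s['rvec'])[0]; c=-R.T@s['tvec'].ravel()
T=Ro.from_euler('xyz',st['tcp_rot'],degrees=True).as_matrix()
print('cam',c,'fwd',R[2]); print('cam in tool',T.T@(c-st['tool_pos'])); print('axes in tool (cols right,down,fwd)\n',(T.T@R.T).round(3))
E
cat >> h.py <<'E'
# camera in tool, filled after first look
def mv(target,rpy=None):
    """tool-frame shift (m) and rotvec (rad) from current measured pose to the target"""
    st=r.sense(); T=Ro.from_euler('xyz',st['tcp_rot'],degrees=True)
    d=T.inv().apply(np.array(target,float)-st['tool_pos'])/1000
    w=np.zeros(3)
    if rpy is not None: w=(T.inv()*Ro.from_euler('xyz',rpy,degrees=True)).as_rotvec()
    print('now',st['tool_pos'].round(1),st['tcp_rot'].round(1),'q',st['joint_pos'].round(1)); print('shift',d.round(4),'turn',w.round(4))
E
```

```text
cam [113.56827914 592.42561884 372.30708921] fwd [ 0.28526148 -0.09642446 -0.95358702]
cam in tool [  77.18569582   -1.52934156 -141.82641981]
axes in tool (cols right,down,fwd)
 [[ 0.    -0.954 -0.301]
 [ 1.     0.001 -0.001]
 [ 0.001 -0.301  0.954]]
```

```bash
cat >> h.py <<'E'
def rows(target,rpy=None,n=12,start=None):
    """suggested rows for a straight line to target"""
    st=r.sense(); p=np.array(st['tool_pos']); T0=Ro.from_euler('xyz',st['tcp_rot'],degrees=True)
    T1=T0 if rpy is None else Ro.from_euler('xyz',rpy,degrees=True)
    w=(T0.inv()*T1).as_rotvec(); D=(np.array(target,float)-p)/n/1000
    print('now',p.round(1),st['tcp_rot'].round(1),'t',round(st['time'],1),'gap',round(st['finger_gap'],1),'F',st['ft_force'].round(1),'per-row mm',round(np.linalg.norm(D)*1000,1),'deg',round(np.degrees(np.linalg.norm(w))/n,2))
    for i in range(n):
        Ti=T0*Ro.from_rotvec(w*i/n)
        print(Ti.inv().apply(D).round(4).tolist(),(w/n).round(4).tolist())
E
python3 - <<'E'
from h import *
rows([520,180,400],[180,0,110.5])
E
```

```text
now [187.3 569.6 230.5] [-179.9   -0.   161.8] t 0.1 gap 85.3 F [ 0.5  1.  -0.6] per-row mm 45.0 deg 4.27
[-0.0365, -0.0222, -0.0141] [-0.0001, 0.0, 0.0746]
[-0.038, -0.0194, -0.0141] [-0.0001, 0.0, 0.0746]
[-0.0394, -0.0165, -0.0141] [-0.0001, 0.0, 0.0746]
[-0.0405, -0.0135, -0.0141] [-0.0001, 0.0, 0.0746]
[-0.0414, -0.0105, -0.0141] [-0.0001, 0.0, 0.0746]
[-0.0421, -0.0074, -0.0141] [-0.0001, 0.0, 0.0746]
[-0.0425, -0.0042, -0.0141] [-0.0001, 0.0, 0.0746]
[-0.0427, -0.001, -0.0141] [-0.0001, 0.0, 0.0746]
[-0.0426, 0.0022, -0.0141] [-0.0001, 0.0, 0.0746]
[-0.0424, 0.0053, -0.0141] [-0.0001, 0.0, 0.0746]
[-0.0418, 0.0085, -0.0141] [-0.0001, 0.0, 0.0746]
[-0.0411, 0.0116, -0.0141] [-0.0001, 0.0, 0.0746]
```

carry_out([
  [[-0.036, -0.022, -0.014], [0, 0, 0.075], 0],
  [[-0.038, -0.019, -0.014], [0, 0, 0.075], 0],
  [[-0.039, -0.016, -0.014], [0, 0, 0.075], 0],
  [[-0.04, -0.013, -0.014], [0, 0, 0.075], 0],
  [[-0.041, -0.01, -0.014], [0, 0, 0.075], 0],
  [[-0.042, -0.007, -0.014], [0, 0, 0.075], 0],
  [[-0.042, -0.004, -0.014], [0, 0, 0.075], 0],
  [[-0.042, -0.001, -0.014], [0, 0, 0.075], 0],
  [[-0.042, 0.002, -0.014], [0, 0, 0.075], 0],
  [[-0.042, 0.005, -0.014], [0, 0, 0.075], 0],
  [[-0.042, 0.008, -0.014], [0, 0, 0.075], 0],
  [[-0.041, 0.011, -0.014], [0, 0, 0.075], 0],
])

```text
time: 1.35
tool_pos: [517.5, 166.7, 398.0]
tcp_rot: [-179.4, 0.4, 108.8]
ft_force: [1.4, 0.7, 0.0]
finger_gap: 85.1
```

```bash
python3 - <<'E'
from h import *
s=snap('wrist','wrist1'); print(r.sense()['joint_pos'])
E
```

```text
[ 12.25690704  -0.84860321  76.50093176  -0.65251686 104.74166907
  -6.13282734]
```

View pics/wrist1.png

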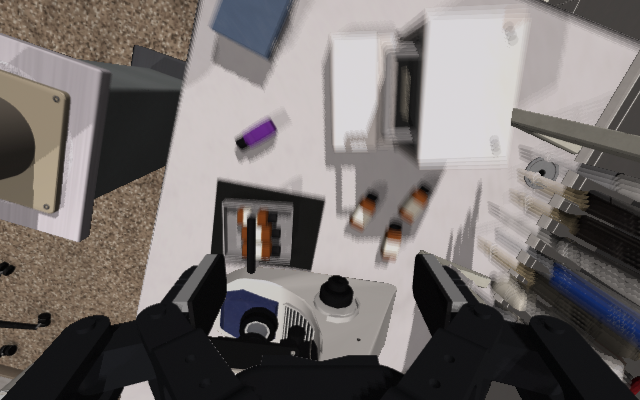

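carry_out([
  [[0, 0.02, 0], [0, 0, 0], 0],
  [[0, 0, 0], [0, 0, 0], 0],
  [[0, 0, 0], [0, 0, 0], 0],
])

```text
time: 1.7
tool_pos: [542.1, 164.3, 399.5]
tcp_rot: [-179.5, 0.6, 107.8]
ft_force: [-0.5, -1.0, 0.9]
finger_gap: 85.8
```

```bash
python3 - <<'E'
from h import *
s=snap('wrist','wrist2'); snap('top','top2')
crop('wrist2',200,160,400,290,4,'c3')
crop('wrist2',310,0,540,190,3.4,'c4')
crop('wrist2',330,170,470,275,5.5,'c5')
E
```

```text
(no output)
```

View pics/c3.png

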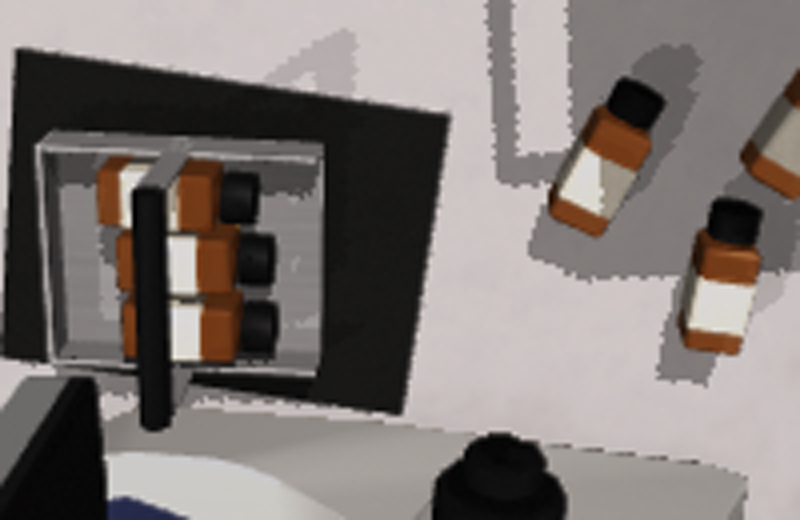

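View pics/c4.png

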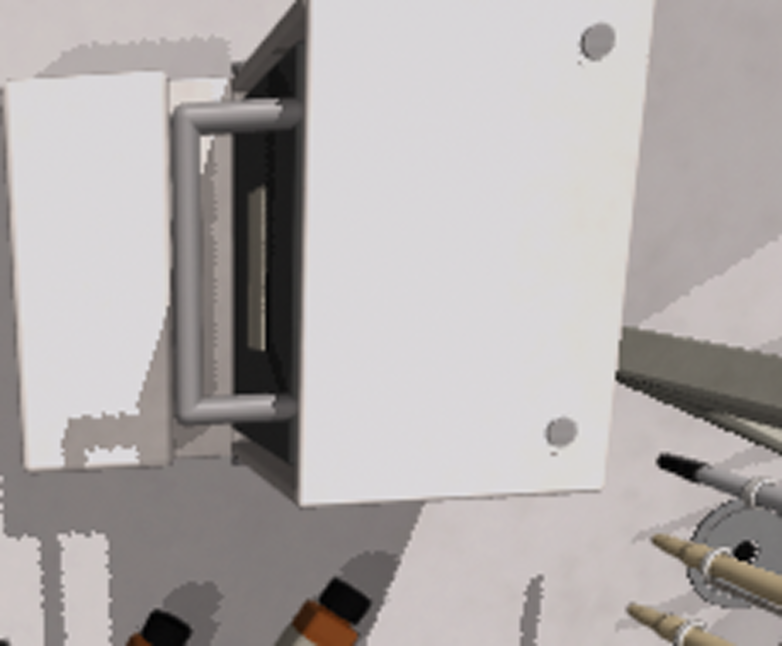

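View pics/c5.png

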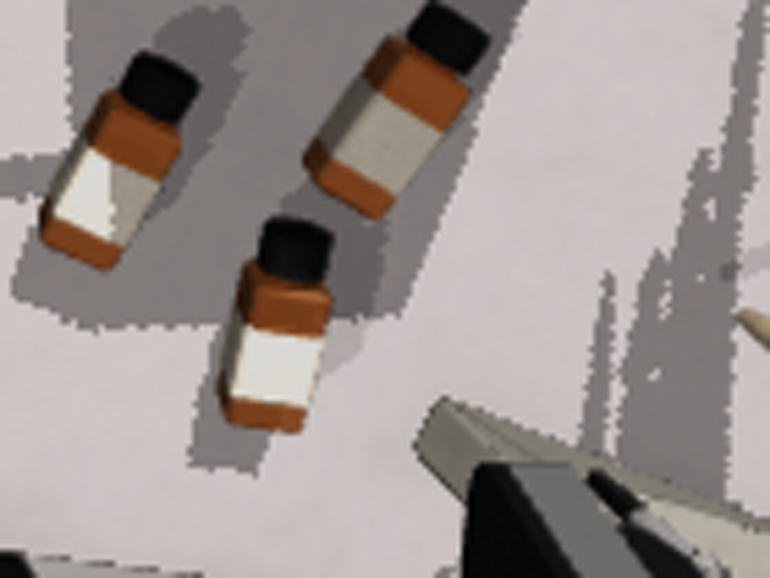

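```bash
python3 - <<'E'
from h import *
s=load('wrist2')
def P(z,x0,y0,k,*ps):
    o=[toz(s,x0+x/k,y0+y/k,z) for x,y in ps]
    for a in o: print('  ',a.round(1))
    return np.array(o)
print('handle'); o=P(134,310,0,3.4,(187,103),(189,415)); d=o[0]-o[1]; print('yaw',np.degrees(np.arctan2(-d[0],d[1])),'mid',o.mean(0),np.linalg.norm(d))
print('housing top front edge'); o=P(154,310,0,3.4,(301,505)); 
print('housing back right'); P(154,310,0,3.4,(604,489))
print('foot front'); o=P(34,310,0,3.4,(5,80),(25,470)); d=o[0]-o[1]; print('yaw',np.degrees(np.arctan2(-d[0],d[1])),o.mean(0))
print('bar top z78/71'); o=P(73,200,160,4,(150,185),(155,428)); d=o[0]-o[1]; print('yaw',np.degrees(np.arctan2(-d[0],d[1])),o.mean(0),np.linalg.norm(d))
print('tray rim z25'); o=P(25,200,160,4,(40,145),(322,145),(322,375),(55,368)); print(o.mean(0))
print('mat'); o=P(3,200,160,4,(18,48),(449,115),(402,413),(0,357)); 
print('bot A(top z 26)'); 
b={}
for n,ps in dict(A=[(112,95),(138,112),(70,240),(160,85)] ,).items(): pass
x0,y0,k=330,170,5.5
# top face centre: mean of label+ends; cap centre z13, bottom
for n,cap,bot in [('A',(160,90),(78,245)),('B',(448,40),(345,190)),('C',(297,252),(262,412))]:
    o=P(13,x0,y0,k,cap,bot); d=o[0]-o[1]; print(n,'ax',np.degrees(np.arctan2(d[1],d[0])),np.linalg.norm(d[:2]))
E
```

```text
handle
   [544.6 313.8 134. ]
   [580.9 218.3 134. ]
yaw 20.785971127079787 mid [562.73541904 266.08458125 134.        ] 102.13049304272215
housing top front edge
   [626.3 202.2 154. ]
housing back right
   [725.1 240.2 154. ]
foot front
   [476.3 317.5  34. ]
   [533.1 167.1  34. ]
yaw 20.694581302827014 [504.7245546  242.31720216  34.        ]
bar top z78/71
   [446.3  34.8  73. ]
   [472.9 -68.8  73. ]
yaw 14.416347470870766 [459.62430723 -17.01037636  73.        ] 106.97363931142725
tray rim z25
   [390.4  17.   25. ]
   [503.9  54.   25. ]
   [533.3 -50.6  25. ]
   [418.5 -84.5  25. ]
[461.50738335 -16.01920831  25.        ]
mat
   [366.9  48.    3. ]
   [552.3  76.6   3. ]
   [575.2 -70.5   3. ]
   [ 388.5 -100.7    3. ]
bot A(top z 26)
   [626.3 108.4  13. ]
   [619.2  51.8  13. ]
A ax 82.78651921242394 57.033416858603644
   [704.7 150.7  13. ]
   [693.   95.5  13. ]
B ax 78.0403368632364 56.432335506918804
   [686.4  71.2  13. ]
   [696.1  14.8  13. ]
C ax 99.84874247848515 57.20195017424845
```

```bash
python3 - <<'E'
from h import *
s=load('top0')
for u,v in [(284,172),(288,185),(295,190),(300,208),(318,240),(326,253),(304,213)]:
    print((u,v),[toz(s,u,v,z).round() for z in (100,200,300)])
crop('top2',200,130,400,280,4,'c6')
crop('side0',270,120,390,240,6,'c7')
E
```

```text
(284, 172) [array([616., -33., 100.]), array([592., -41., 200.]), array([568., -49., 300.])]
(288, 185) [array([573., -46., 100.]), array([553., -53., 200.]), array([532., -59., 300.])]
(295, 190) [array([557., -68., 100.]), array([538., -73., 200.]), array([519., -78., 300.])]
(300, 208) [array([499., -84., 100.]), array([485., -87., 200.]), array([470., -91., 300.])]
(318, 240) [array([ 398., -139.,  100.]), array([ 392., -138.,  200.]), array([ 386., -137.,  300.])]
(326, 253) [array([ 358., -164.,  100.]), array([ 355., -161.,  200.]), array([ 353., -157.,  300.])]
(304, 213) [array([483., -96., 100.]), array([470., -99., 200.]), array([ 457., -101.,  300.])]
```

View pics/c6.png

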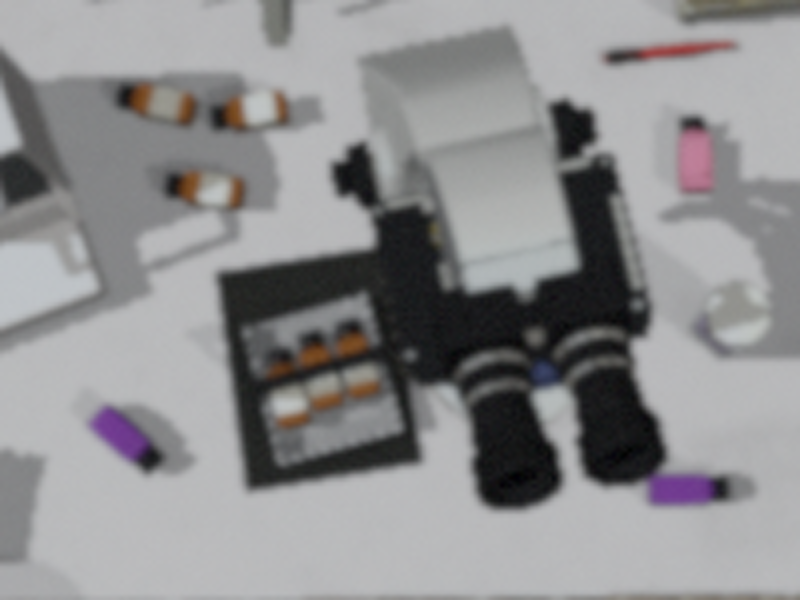

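View pics/c7.png

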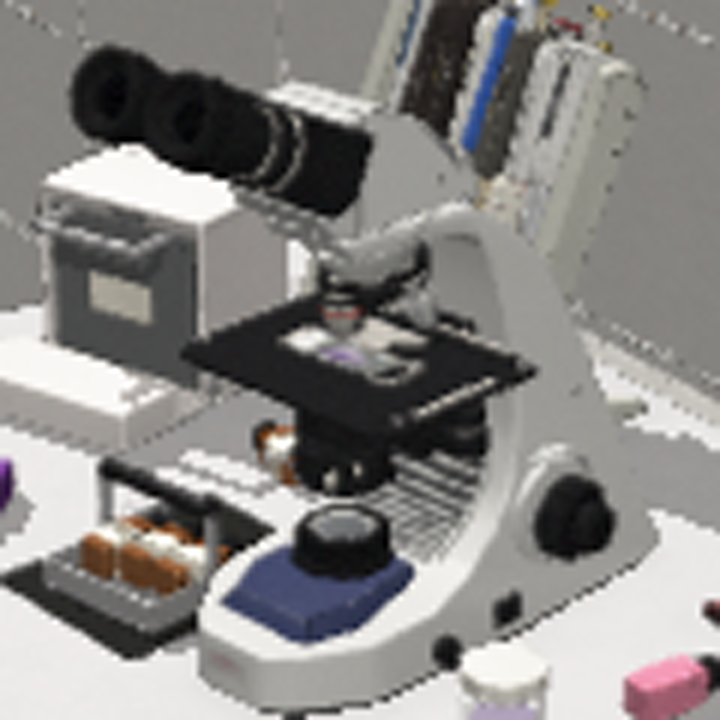

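```bash
python3 - <<'E'
from h import *
rows([562,265,200],[180,0,110.7],n=8)
E
```

```text
now [541.6 164.7 399.4] [-179.5    0.6  107.9] t 1.8 gap 85.2 F [ 0.4 -0.5 -0.7] per-row mm 28.0 deg 0.37
[0.0114, 0.0065, 0.0247] [-0.0011, 0.0013, -0.0061]
[0.0113, 0.0065, 0.0248] [-0.0011, 0.0013, -0.0061]
[0.0113, 0.0066, 0.0248] [-0.0011, 0.0013, -0.0061]
[0.0112, 0.0066, 0.0248] [-0.0011, 0.0013, -0.0061]
[0.0111, 0.0067, 0.0248] [-0.0011, 0.0013, -0.0061]
[0.0111, 0.0067, 0.0249] [-0.0011, 0.0013, -0.0061]
[0.011, 0.0067, 0.0249] [-0.0011, 0.0013, -0.0061]
[0.0109, 0.0068, 0.0249] [-0.0011, 0.0013, -0.0061]
```

carry_out([
  [[0.011, 0.006, 0.025], [-0.001, 0.001, -0.006], 0.62],
  [[0.011, 0.006, 0.025], [-0.001, 0.001, -0.006], 0.62],
  [[0.011, 0.006, 0.025], [-0.001, 0.001, -0.006], 0.62],
  [[0.011, 0.006, 0.025], [-0.001, 0.001, -0.006], 0.62],
  [[0.011, 0.006, 0.025], [-0.001, 0.001, -0.006], 0.62],
  [[0.011, 0.006, 0.025], [-0.001, 0.001, -0.006], 0.62],
  [[0.011, 0.006, 0.025], [-0.001, 0.001, -0.006], 0.62],
  [[0.011, 0.006, 0.025], [-0.001, 0.001, -0.006], 0.62],
  [[0, 0, 0], [0, 0, 0], 0.62],
], newtons=30)

```text
time: 2.7
tool_pos: [550.7, 270.5, 194.3]
tcp_rot: [179.8, 0.1, 111.4]
ft_force: [-0.5, -0.5, -0.7]
finger_gap: 32.3
```

```bash
python3 - <<'E'
from h import *
snap('wrist','wrist3')
rows([561.5,265,117],[180,0,110.7],n=5)
E
```

```text
now [551.6 270.2 196.7] [179.7   0.2 111.4] t 2.8 gap 32.4 F [-0.2 -0.2  0.8] per-row mm 16.1 deg 0.15
[-0.0016, 0.0014, 0.016] [0.0011, 0.0005, 0.0024]
[-0.0016, 0.0014, 0.016] [0.0011, 0.0005, 0.0024]
[-0.0017, 0.0014, 0.016] [0.0011, 0.0005, 0.0024]
[-0.0017, 0.0014, 0.016] [0.0011, 0.0005, 0.0024]
[-0.0017, 0.0015, 0.0159] [0.0011, 0.0005, 0.0024]
```

View pics/wrist3.png

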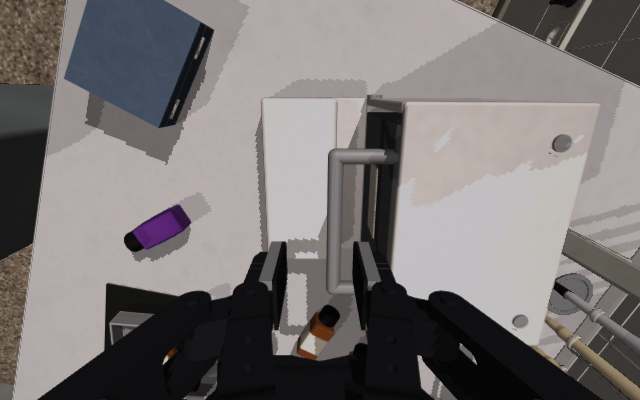

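```bash
python3 - <<'E'
from h import *
s=load('wrist3')
a=toz(s,336,153,134);b=toz(s,336,290,134);print(a,b,(a+b)/2); crop('wrist3',240,80,440,330,3,'c8')
E
```

```text
[544.89766008 311.2291609  134.        ] [582.94052692 218.52335428 134.        ] [563.9190935  264.87625759 134.        ]
```

View pics/c8.png

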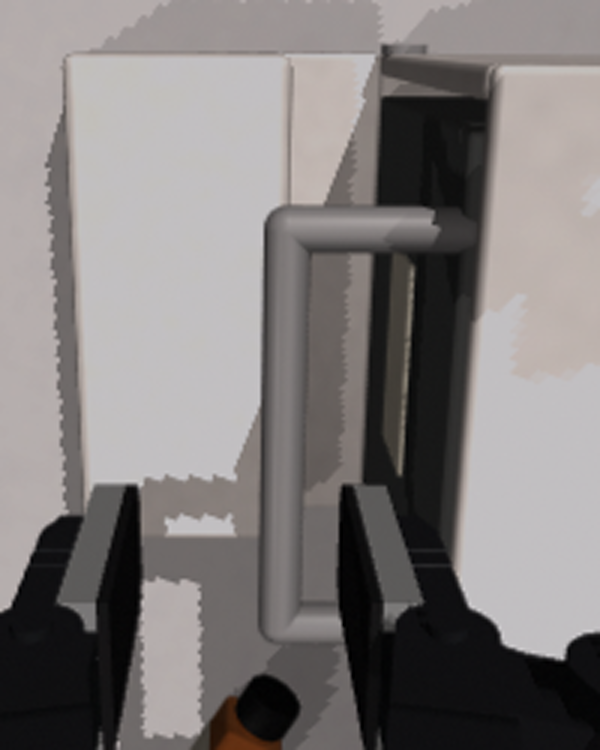

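carry_out([
  [[-0.002, 0.002, 0.015], [0.001, 0, 0.002], 0.62],
  [[-0.002, 0.002, 0.015], [0.001, 0, 0.002], 0.62],
  [[-0.001, 0.002, 0.015], [0.001, 0, 0.002], 0.62],
  [[-0.001, 0.002, 0.014], [0.001, 0, 0.002], 0.62],
  [[0, 0, 0.005], [0, 0, 0], 0.62],
])

```text
time: 3.25
tool_pos: [565.2, 266.6, 134.3]
tcp_rot: [179.4, 0.2, 110.8]
ft_force: [-1.0, 1.3, 0.4]
finger_gap: 32.2
```

```bash
python3 - <<'E'
from h import *
rows([562.5,264.4,121],[180,0,110.7],n=1)
E
```

```text
now [565.2 266.6 134.3] [179.4   0.2 110.8] t 3.2 gap 32.2 F [-1.   1.3  0.4] per-row mm 13.8 deg 0.61
[-0.001, -0.0034, 0.0133] [0.0099, 0.0035, 0.0021]
```

carry_out([
  [[0, -0.002, 0.008], [0.004, 0.001, 0], 0.62],
  [[0, -0.001, 0.008], [0.004, 0.001, 0], 0.62],
  [[0, 0, 0], [0, 0, 0], 0.62],
])

```text
time: 3.55
tool_pos: [561.9, 264.7, 115.5]
tcp_rot: [-179.9, 0.1, 110.8]
ft_force: [-0.7, -0.6, -0.2]
finger_gap: 32.4
```

```bash
python3 - <<'E'
from h import *
rows([562.5,264.4,121],[180,0,110.7],n=1)
E
```

```text
now [561.9 264.7 115.5] [-1.799e+02  1.000e-01  1.108e+02] t 3.5 gap 32.4 F [-0.7 -0.6 -0.2] per-row mm 5.5 deg 0.12
[-0.0005, 0.0005, -0.0055] [-0.001, 0.0013, 0.0014]
```

carry_out([
  [[0, 0, -0.003], [0, 0, 0], 1],
  [[0, 0, 0], [0, 0, 0], 1],
  [[0, 0, 0], [0, 0, 0], 1],
  [[0, 0, 0], [0, 0, 0], 1],
], newtons=30)

```text
time: 3.95
tool_pos: [562.8, 265.1, 119.3]
tcp_rot: [179.9, 0.1, 110.8]
ft_force: [1.8, 0.4, -3.6]
finger_gap: 8.4
```

```bash
cat >> h.py <<'E'
A=np.radians(20.7); UX=np.array([np.cos(A),np.sin(A),0]); UY=np.array([-np.sin(A),np.cos(A),0]); UZ=np.array([0,0,1.])
PIV=np.array([597.6,277.6,12])
def handle(th): 
    x,z=-36,122; return PIV+UX*(x*np.cos(th)-z*np.sin(th))+UZ*(z*np.cos(th)+x*np.sin(th))
def U(p): d=np.array(p)-PIV; return np.array([d@UX,d@UY,d[2]])   # unit coords relative to pivot
def toolR(yaw,lean): # lean>0: tip points away from (tool -x turn) ; deg
    return Ro.from_euler('z',yaw,degrees=True)*Ro.from_euler('x',180,degrees=True)*Ro.from_rotvec([-np.radians(lean),0,0])
def path(ps,Rs):
    for i in range(len(ps)-1):
        print(i,(Rs[i].inv().apply(ps[i+1]-ps[i])/1000).round(4).tolist(),(Rs[i].inv()*Rs[i+1]).as_rotvec().round(3).tolist())
E
python3 - <<'E'
from h import *
th=np.linspace(0,0.8,11)
Rs=[toolR(110.8,np.degrees(.6*t)) for t in th]
ps=[handle(t)+R.apply([0,0,15]) for t,R in zip(th,Rs)]
print(handle(0),ps[0],ps[-1]); path(ps,Rs)
E
```

```text
[563.92401489 264.87490562 134.        ] [563.92401489 264.87490562 119.        ] [498.74529095 240.25884185  57.86847543]
0 [0.0, -0.0089, 0.0032] [-0.048, 0.0, 0.0]
1 [0.0, -0.0088, 0.0036] [-0.048, -0.0, -0.0]
2 [0.0, -0.0087, 0.0039] [-0.048, -0.0, 0.0]
3 [0.0, -0.0086, 0.0042] [-0.048, 0.0, 0.0]
4 [0.0, -0.0084, 0.0045] [-0.048, -0.0, 0.0]
5 [0.0, -0.0083, 0.0047] [-0.048, -0.0, 0.0]
6 [0.0, -0.0081, 0.005] [-0.048, 0.0, 0.0]
7 [0.0, -0.0079, 0.0053] [-0.048, 0.0, 0.0]
8 [0.0, -0.0078, 0.0056] [-0.048, 0.0, -0.0]
9 [0.0, -0.0076, 0.0059] [-0.048, -0.0, 0.0]
```

carry_out([
  [[0, -0.009, 0.003], [-0.048, 0, 0], 1],
  [[0, -0.009, 0.004], [-0.048, 0, 0], 1],
  [[0, -0.009, 0.004], [-0.048, 0, 0], 1],
  [[0, -0.009, 0.004], [-0.048, 0, 0], 1],
])

```text
time: 4.35
tool_pos: [535.8, 254.8, 105.2]
tcp_rot: [167.9, 0.1, 110.8]
ft_force: [7.0, 3.1, -8.6]
finger_gap: 8.4
```

```bash
cat >> h.py <<'E'
def bth():
    st=r.sense(); T=Ro.from_euler('xyz',st['tcp_rot'],degrees=True); g=U(st['tool_pos']-15*T.apply([0,0,1]))
    print('grip in unit',g.round(1),'rad',np.hypot(g[0],g[2]).round(1),'theta',(np.arctan2(-g[0],g[2])-np.arctan2(36,122)).round(3))
E
python3 - <<'E'
from h import *
bth(); snap('wrist','wrist4'); snap('top','top4'); crop('top4',130,130,330,280,4,'c9')
E
```

```text
grip in unit [-69.    0.5 107.8] rad 128.0 theta 0.282
```

View pics/wrist4.png

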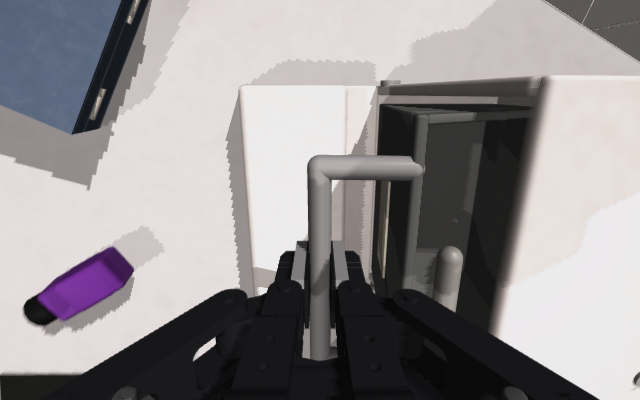

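The bin (dark opening at px 420-490) is out of its catch and follows the grip. Continuing the arc.

carry_out([
  [[0, -0.008, 0.004], [-0.048, 0, 0], 1],
  [[0, -0.008, 0.005], [-0.048, 0, 0], 1],
  [[0, -0.008, 0.005], [-0.048, 0, 0], 1],
  [[0, -0.008, 0.005], [-0.048, 0, 0], 1],
])

```text
time: 4.85
tool_pos: [514.1, 246.3, 84.0]
tcp_rot: [156.5, 0.1, 110.8]
ft_force: [-4.9, -3.4, 6.1]
finger_gap: 8.3
```

```bash
python3 - <<'E'
from h import *
bth(); 
E
```

```text
grip in unit [-95.2   0.3  85.8] rad 128.1 theta 0.55
```

carry_out([
  [[0, -0.008, 0.006], [-0.04, 0, 0], 1],
  [[0, -0.008, 0.006], [-0.04, 0, 0], 1],
  [[0, -0.007, 0.006], [-0.04, 0, 0], 1],
  [[0, -0.005, 0.004], [-0.03, 0, 0], 1],
  [[0, 0, 0], [0, 0, 0], 1],
])

```text
time: 5.35
tool_pos: [500.4, 241.2, 58.5]
tcp_rot: [147.5, 0.2, 110.9]
ft_force: [0.0, -1.6, -1.0]
finger_gap: 8.7
```

```bash
python3 - <<'E'
from h import *
bth(); snap('wrist','wrist5')
E
```

```text
grip in unit [-111.8    0.3   59.1] rad 126.5 theta 0.798
```

View pics/wrist5.png

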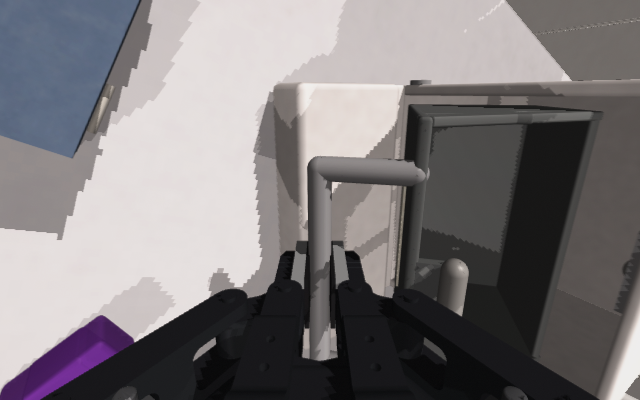

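carry_out([
  [[0, 0, 0], [0, 0, 0], 0.66],
  [[0, 0, 0], [0, 0, 0], 0.66],
  [[0, 0, 0], [0, 0, 0], 0.66],
  [[0, 0, -0.02], [0, 0, 0], 0.66],
  [[0, 0, -0.03], [0, 0, 0], 0.66],
  [[0, 0, -0.04], [0, 0, 0], 0.66],
  [[0, 0, -0.04], [0, 0, 0], 0.5],
  [[0, 0, -0.04], [0, 0, 0], 0],
])

```text
time: 6.2
tool_pos: [411.8, 207.9, 200.9]
tcp_rot: [148.5, 0.1, 110.8]
ft_force: [-10.8, -4.2, 28.3]
finger_gap: 55.8
```

```bash
python3 - <<'E'
from h import *
rows([460,60,300],[180,0,105.5],n=12)
E
```

```text
now [411.8 207.9 200.9] [1.485e+02 1.000e-01 1.108e+02] t 6.2 gap 55.8 F [-10.8  -4.2  28.3] per-row mm 15.4 deg 2.66
[-0.013, 0.0038, -0.0074] [0.0457, -0.002, 0.0076]
[-0.0129, 0.0035, -0.0075] [0.0457, -0.002, 0.0076]
[-0.0129, 0.0033, -0.0076] [0.0457, -0.002, 0.0076]
[-0.0129, 0.003, -0.0077] [0.0457, -0.002, 0.0076]
[-0.0129, 0.0028, -0.0078] [0.0457, -0.002, 0.0076]
[-0.0129, 0.0025, -0.0079] [0.0457, -0.002, 0.0076]
[-0.0129, 0.0022, -0.008] [0.0457, -0.002, 0.0076]
[-0.0129, 0.002, -0.0081] [0.0457, -0.002, 0.0076]
[-0.0129, 0.0017, -0.0082] [0.0457, -0.002, 0.0076]
[-0.0129, 0.0014, -0.0082] [0.0457, -0.002, 0.0076]
[-0.0129, 0.0011, -0.0082] [0.0457, -0.002, 0.0076]
[-0.0129, 0.0009, -0.0083] [0.0457, -0.002, 0.0076]
```

carry_out([
  [[-0.013, 0.004, -0.008], [0.046, -0.002, 0.008], 0],
  [[-0.013, 0.003, -0.008], [0.046, -0.002, 0.008], 0],
  [[-0.013, 0.003, -0.008], [0.046, -0.002, 0.008], 0],
  [[-0.013, 0.003, -0.008], [0.046, -0.002, 0.008], 0],
  [[-0.013, 0.003, -0.008], [0.046, -0.002, 0.008], 0],
  [[-0.013, 0.002, -0.008], [0.046, -0.002, 0.008], 0],
  [[-0.013, 0.002, -0.008], [0.046, -0.002, 0.008], 0],
  [[-0.013, 0.002, -0.008], [0.046, -0.002, 0.008], 0],
  [[-0.013, 0.002, -0.008], [0.046, -0.002, 0.008], 0],
  [[-0.013, 0.001, -0.008], [0.046, -0.002, 0.008], 0],
  [[-0.013, 0.001, -0.008], [0.046, -0.002, 0.008], 0],
  [[0, 0, 0], [0, 0, 0], 0],
])

```text
time: 7.4
tool_pos: [457.7, 66.3, 302.2]
tcp_rot: [178.5, -0.2, 105.6]
ft_force: [-0.1, -0.1, -1.0]
finger_gap: 85.3
```

```bash
python3 - <<'E'
from h import *
snap('wrist','wrist6'); snap('top','top6'); print(r.sense()['ft_force'])
crop('top6',130,130,330,280,4,'c9')
E
```

```text
[-0.33749974  0.73581128  0.23330084]
```

View pics/wrist6.png

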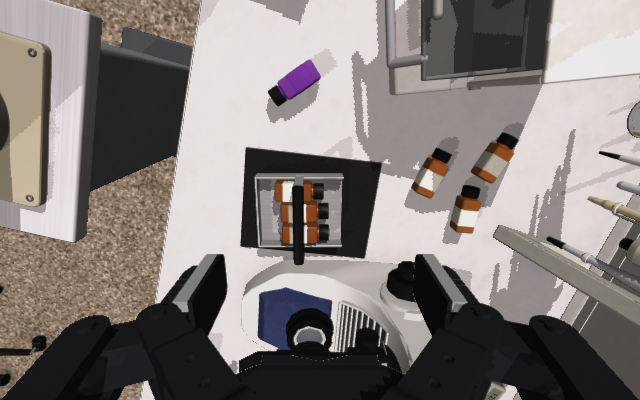

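View pics/c9.png

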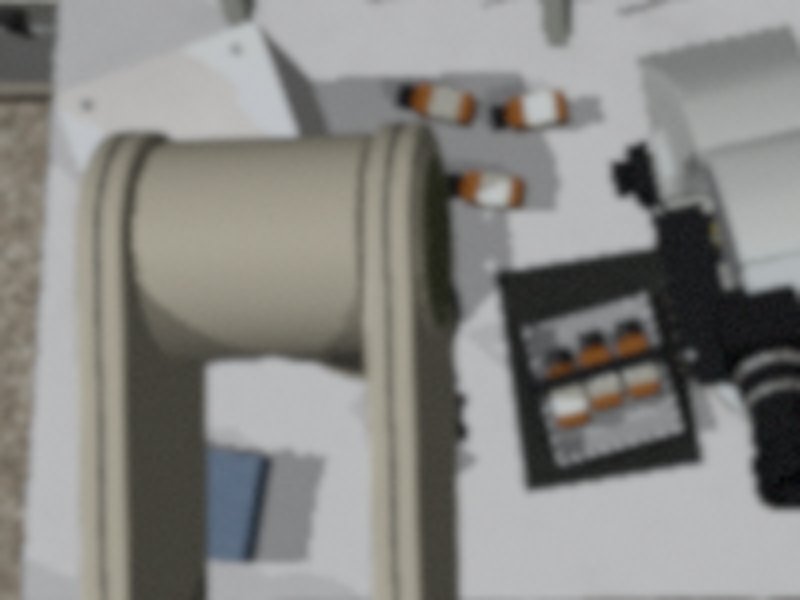

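```bash
python3 - <<'E'
from h import *
crop('wrist6',235,140,390,270,5,'c10')
E
```

```text
(no output)
```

View pics/c10.png

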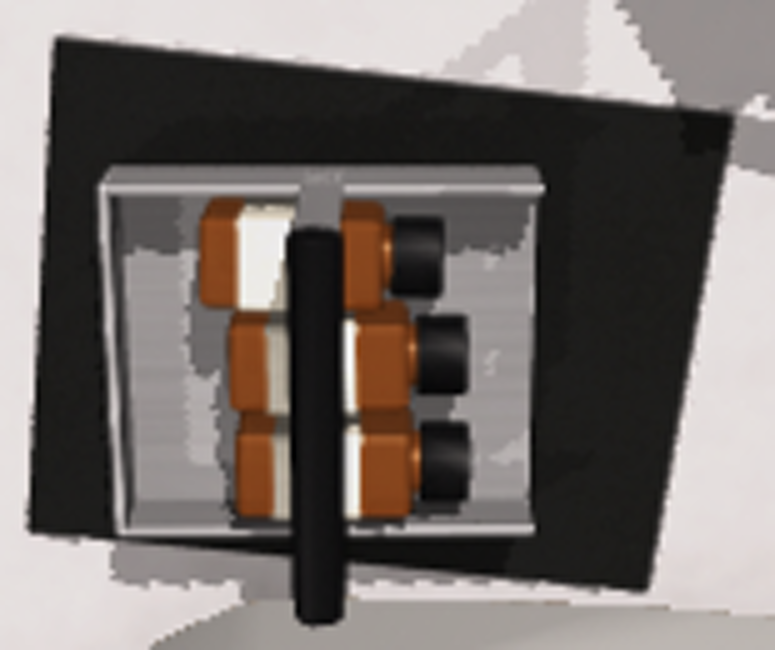

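```bash
python3 - <<'E'
from h import *
s=load('wrist6')
def P(z,*ps): 
    o=np.array([toz(s,235+x/5,140+y/5,z) for x,y in ps]); print(o.round(1).tolist(),'mid',o.mean(0).round(1)); return o
def yaw(o): d=o[0]-o[1]; print('yaw',np.degrees(np.arctan2(-d[0],d[1])).round(1),np.linalg.norm(d).round(1))
yaw(P(78,(317,232),(320,622)))
yaw(P(71,(317,232),(320,622)))
o=P(25,(103,187),(543,187),(535,528),(120,532)); yaw(o[[1,2]]); yaw(o[[0,3]])
o=P(3,(55,38),(733,115),(648,590),(30,530)); yaw(o[[1,2]]); yaw(o[[0,3]])
E
```

```text
[[445.8, 34.3, 78.0], [472.4, -65.4, 78.0]] mid [459.1 -15.6  78. ]
yaw 14.9 103.2
[[446.0, 32.3, 71.0], [473.2, -69.3, 71.0]] mid [459.6 -18.5  71. ]
yaw 14.9 105.2
[[389.5, 16.4, 25.0], [503.0, 47.4, 25.0], [530.1, -49.7, 25.0], [415.8, -81.5, 25.0]] mid [459.6 -16.9  25. ]
yaw 15.6 100.8
yaw 15.0 101.4
[[365.8, 47.6, 3.0], [552.0, 76.5, 3.0], [574.8, -70.6, 3.0], [388.8, -99.2, 3.0]] mid [470.3 -11.5   3. ]
yaw 8.8 148.9
yaw 8.9 148.6
```

```bash
python3 - <<'E'
from h import *
rows([459.5,-16.5,120],[180,0,105.2],n=9)
E
```

```text
now [456.6  67.4 301. ] [178.5  -0.3 105.7] t 7.5 gap 85.1 F [-0.3  0.7  0.2] per-row mm 22.2 deg 0.18
[-0.0092, -0.0027, 0.02] [0.003, -0.0006, 0.0009]
[-0.0091, -0.0027, 0.02] [0.003, -0.0006, 0.0009]
[-0.0091, -0.0026, 0.02] [0.003, -0.0006, 0.0009]
[-0.0091, -0.0025, 0.02] [0.003, -0.0006, 0.0009]
[-0.0091, -0.0025, 0.0201] [0.003, -0.0006, 0.0009]
[-0.0091, -0.0024, 0.0201] [0.003, -0.0006, 0.0009]
[-0.0091, -0.0023, 0.0201] [0.003, -0.0006, 0.0009]
[-0.0091, -0.0023, 0.0201] [0.003, -0.0006, 0.0009]
[-0.0091, -0.0022, 0.0201] [0.003, -0.0006, 0.0009]
```

carry_out([
  [[-0.01, -0.003, 0.02], [0.003, -0.001, 0.001], 0.2],
  [[-0.01, -0.003, 0.02], [0.003, -0.001, 0.001], 0.2],
  [[-0.01, -0.003, 0.02], [0.003, -0.001, 0.001], 0.2],
  [[-0.01, -0.003, 0.02], [0.003, -0.001, 0.001], 0.2],
  [[-0.01, -0.002, 0.02], [0.003, -0.001, 0.001], 0.2],
  [[-0.009, -0.002, 0.02], [0.003, -0.001, 0.001], 0.2],
  [[-0.009, -0.002, 0.02], [0.003, -0.001, 0.001], 0.2],
  [[-0.009, -0.002, 0.02], [0.003, -0.001, 0.001], 0.2],
  [[-0.009, -0.002, 0.02], [0.003, -0.001, 0.001], 0.2],
  [[0, 0, 0], [0, 0, 0], 0.2],
])

```text
time: 8.5
tool_pos: [456.5, -14.8, 110.4]
tcp_rot: [179.5, 0.0, 105.7]
ft_force: [0.0, 0.5, -0.6]
finger_gap: 68.3
```

```bash
python3 - <<'E'
from h import *
rows([459.5,-16.5,54],[180,0,105.2],n=5)
E
```

```text
now [456.5 -14.8 110.4] [179.5   0.  105.7] t 8.5 gap 68.3 F [ 0.   0.5 -0.6] per-row mm 11.3 deg 0.14
[-0.0005, 0.0004, 0.0113] [0.0018, 0.0001, 0.0016]
[-0.0005, 0.0004, 0.0113] [0.0018, 0.0001, 0.0016]
[-0.0005, 0.0004, 0.0113] [0.0018, 0.0001, 0.0016]
[-0.0005, 0.0004, 0.0113] [0.0018, 0.0001, 0.0016]
[-0.0005, 0.0005, 0.0113] [0.0018, 0.0001, 0.0016]
```

carry_out([
  [[-0.001, 0.001, 0.012], [0.002, 0, 0.002], 0.2],
  [[-0.001, 0.001, 0.012], [0.002, 0, 0.002], 0.2],
  [[0, 0, 0.012], [0.002, 0, 0.002], 0.2],
  [[0, 0, 0.012], [0.002, 0, 0.002], 0.2],
  [[0, 0, 0.003], [0, 0, 0], 0.2],
  [[0, 0, 0], [0, 0, 0], 0.2],
])

```text
time: 9.1
tool_pos: [460.4, -13.8, 57.3]
tcp_rot: [179.7, 0.0, 105.3]
ft_force: [-0.3, 0.1, 0.8]
finger_gap: 68.5
```

```bash
python3 - <<'E'
from h import *
rows([459.5,-16.5,54],[180,0,105.2],n=1)
E
```

```text
now [460.4 -13.8  57.3] [179.7   0.  105.3] t 9.1 gap 68.5 F [-0.3  0.1  0.8] per-row mm 4.4 deg 0.28
[-0.0024, -0.0016, 0.0033] [0.0048, 0.0007, 0.0011]
```

carry_out([
  [[-0.002, -0.001, 0.003], [0.004, 0, 0.001], 0.5],
  [[0, 0, 0], [0, 0, 0], 0.7],
  [[0, 0, 0], [0, 0, 0], 1],
  [[0, 0, 0], [0, 0, 0], 1],
  [[0, 0, 0], [0, 0, 0], 1],
], newtons=110)

```text
time: 9.6
tool_pos: [461.0, -16.4, 55.6]
tcp_rot: [179.9, 0.1, 105.2]
ft_force: [0.3, -0.1, -2.5]
finger_gap: 10.4
```

```bash
python3 - <<'E'
from h import *
snap('wrist','wrist7')
rows([459.5,-16.5,54],[180,0,105.2],n=1)
E
```

```text
now [460.9 -16.4  55.5] [1.799e+02 1.000e-01 1.052e+02] t 9.7 gap 10.9 F [ 0.3  0.  -0.5] per-row mm 2.1 deg 0.15
[0.0002, -0.0014, 0.0015] [0.0021, 0.0015, -0.0]
```

View pics/wrist7.png

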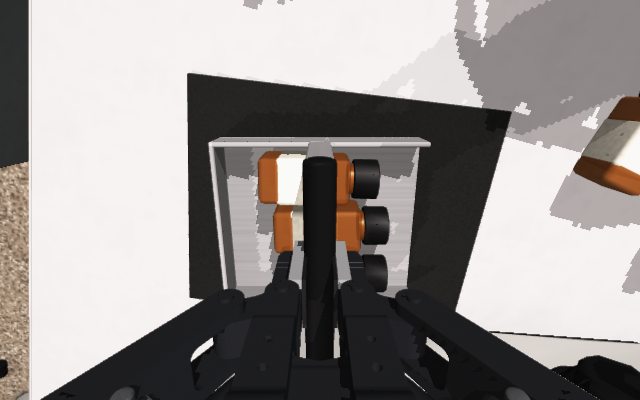

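carry_out([
  [[0, 0, -0.008], [0, 0, 0], 1],
  [[0, 0, -0.012], [-0.02, 0, 0], 1],
  [[0, 0, -0.015], [-0.02, 0, 0], 1],
  [[0.005, 0, -0.015], [-0.02, 0, 0], 1],
  [[0.008, 0, -0.01], [0, 0, 0], 1],
])

```text
time: 10.15
tool_pos: [453.3, -4.0, 116.1]
tcp_rot: [176.7, -0.0, 105.2]
ft_force: [-0.6, -0.1, -3.1]
finger_gap: 10.6
```

```bash
python3 - <<'E'
from h import *
snap('wrist','wrist8'); snap('side','side8'); crop('side8',210,120,390,250,4,'c11')
rows([457.3,224.6,195],[176.5,0,110.7],n=14)
E
```

```text
now [454.2  -3.3 116.7] [176.6  -0.  105.2] t 10.2 gap 10.4 F [ 0.7 -0.2 -2.5] per-row mm 17.2 deg 0.39
[0.0157, 0.0048, -0.0053] [-0.0001, 0.0004, -0.0068]
[0.0156, 0.0049, -0.0053] [-0.0001, 0.0004, -0.0068]
[0.0156, 0.005, -0.0053] [-0.0001, 0.0004, -0.0068]
[0.0156, 0.0051, -0.0053] [-0.0001, 0.0004, -0.0068]
[0.0155, 0.0052, -0.0053] [-0.0001, 0.0004, -0.0068]
[0.0155, 0.0053, -0.0053] [-0.0001, 0.0004, -0.0068]
[0.0155, 0.0055, -0.0053] [-0.0001, 0.0004, -0.0068]
[0.0154, 0.0056, -0.0053] [-0.0001, 0.0004, -0.0068]
[0.0154, 0.0057, -0.0053] [-0.0001, 0.0004, -0.0068]
[0.0153, 0.0058, -0.0052] [-0.0001, 0.0004, -0.0068]
[0.0153, 0.0059, -0.0052] [-0.0001, 0.0004, -0.0068]
[0.0153, 0.006, -0.0052] [-0.0001, 0.0004, -0.0068]
[0.0152, 0.0061, -0.0052] [-0.0001, 0.0004, -0.0068]
[0.0152, 0.0062, -0.0052] [-0.0001, 0.0004, -0.0068]
```

View pics/wrist8.png

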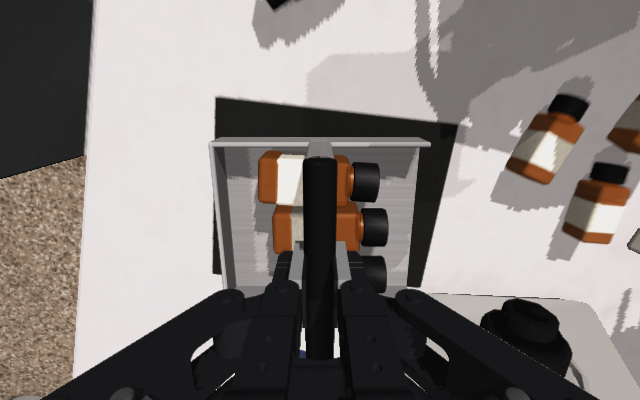

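View pics/c11.png

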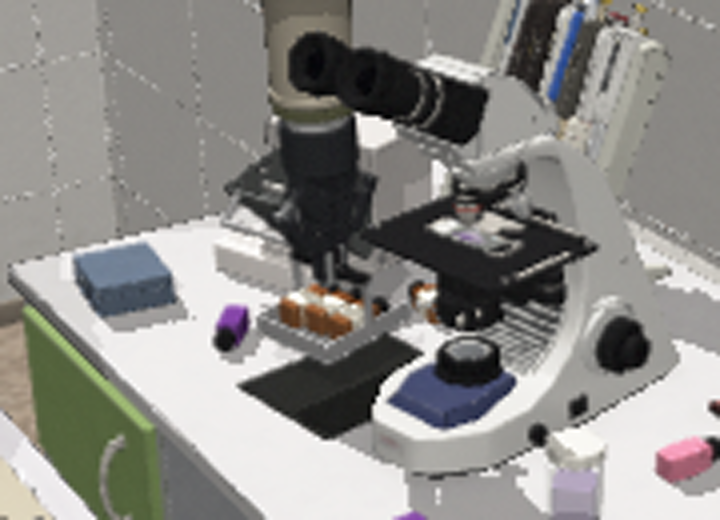

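Tray is held rigid with its three bottles (wrist8 caps at ~(370,182),(375,227),(372,272)) and clear of the microscope. Carrying on.

carry_out([
  [[0.01, 0.003, -0.006], [0, 0, -0.004], 1],
  [[0.015, 0.005, -0.006], [0, 0, -0.007], 1],
  [[0.019, 0.005, -0.006], [0, 0, -0.008], 1],
  [[0.019, 0.006, -0.006], [0, 0, -0.008], 1],
  [[0.019, 0.006, -0.006], [0, 0, -0.008], 1],
  [[0.019, 0.006, -0.006], [0, 0, -0.008], 1],
  [[0.019, 0.006, -0.006], [0, 0, -0.008], 1],
  [[0.019, 0.006, -0.006], [0, 0, -0.008], 1],
  [[0.019, 0.006, -0.006], [0, 0, -0.008], 1],
  [[0.019, 0.006, -0.006], [0, 0, -0.008], 1],
  [[0.014, 0.005, -0.005], [0, 0, -0.008], 1],
  [[0.008, 0.003, -0.003], [0, 0, -0.008], 1],
])

```text
time: 11.45
tool_pos: [444.8, 218.6, 184.3]
tcp_rot: [177.6, 0.1, 110.8]
ft_force: [0.2, -0.8, -3.4]
finger_gap: 10.3
```

```bash
python3 - <<'E'
from h import *
snap('wrist','wrist9'); st=r.sense(); print(st['tool_pos'],st['tcp_rot'],st['joint_pos'],U(st['tool_pos']))
E
```

```text
[444.94985611 219.36977606 184.74315302] [1.77524201e+02 7.67075315e-02 1.10814960e+02] [ 2.03625875e+01 -9.84225138e+00  1.07263746e+02 -5.79550184e-02
  8.01021817e+01 -4.45302213e-01] [-163.37858522   -0.51312963  172.74315302]
```

View pics/wrist9.png

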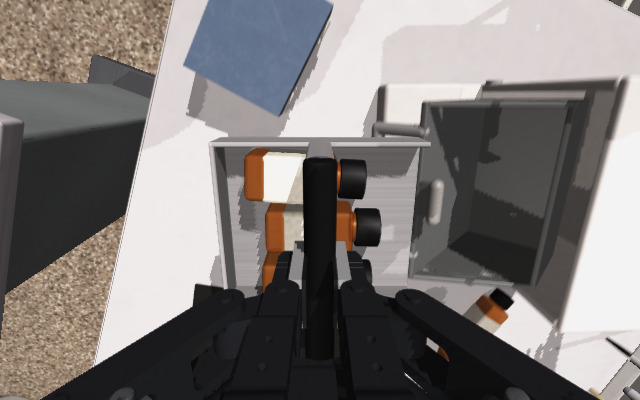

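```bash
python3 - <<'E'
from h import *
def tcp(nx,nz,phi,y=0):
    s,c=np.sin(np.radians(phi)),np.cos(np.radians(phi))
    x=nx-60*c+68*s-15.5*s; z=nz+60*s+68*c-15.5*c
    return PIV+UX*x+UY*y+UZ*(z-12)
n=12
ph=np.linspace(-2.5,50,n+1); t=np.linspace(0,1,n+1)
nx=-103+43*t; nz=132-7*t+12*np.sin(np.pi*t)
ps=[tcp(a,b,p) for a,b,p in zip(nx,nz,ph)]; Rs=[toolR(110.8,-p) for p in ph]
print(ps[0],ps[-1]); path(ps,Rs)
E
```

```text
[443.03385959 219.19432255 181.83286839] [543.01691253 256.97476997 204.7090161 ]
0 [-0.0, 0.0079, -0.0068] [0.076, 0.0, -0.0]
1 [-0.0, 0.0077, -0.0069] [0.076, -0.0, 0.0]
2 [-0.0, 0.0075, -0.0067] [0.076, 0.0, 0.0]
3 [-0.0, 0.0075, -0.0064] [0.076, 0.0, -0.0]
4 [-0.0, 0.0075, -0.0059] [0.076, -0.0, -0.0]
5 [-0.0, 0.0076, -0.0054] [0.076, 0.0, 0.0]
6 [-0.0, 0.0079, -0.005] [0.076, -0.0, 0.0]
7 [-0.0, 0.0082, -0.0045] [0.076, 0.0, -0.0]
8 [-0.0, 0.0085, -0.0042] [0.076, -0.0, 0.0]
9 [-0.0, 0.0089, -0.0041] [0.076, -0.0, -0.0]
10 [-0.0, 0.0092, -0.0042] [0.076, -0.0, 0.0]
11 [-0.0, 0.0093, -0.0044] [0.076, 0.0, 0.0]
```

carry_out([
  [[0, 0.008, -0.007], [0.07, 0, 0], 1],
  [[0, 0.008, -0.007], [0.07, 0, 0], 1],
  [[0, 0.008, -0.007], [0.07, 0, 0], 1],
  [[0, 0.008, -0.006], [0.07, 0, 0], 1],
])

```text
time: 11.9
tool_pos: [472.6, 230.7, 207.1]
tcp_rot: [-165.6, 0.1, 111.0]
ft_force: [0.4, 0.4, -2.1]
finger_gap: 11.0
```

```bash
cat >> h.py <<'E'
def nose():
    st=r.sense(); T=Ro.from_euler('xyz',st['tcp_rot'],degrees=True)
    ty=T.apply([0,1,0]); tz=T.apply([0,0,1]); bar=st['tool_pos']-15.5*tz; n=bar+60*ty+68*tz
    print('tcp',U(st['tool_pos']).round(1),'bar',U(bar).round(1),'nose unit',U(n).round(1),'world z',n[2].round(1),'phi',np.degrees(np.arctan2(-ty[2],-tz[2])).round(1),st['tcp_rot'].round(1),st['joint_pos'].round(1))
E
python3 - <<'E'
from h import *
nose()
E
```

```text
tcp [-133.5    0.3  195.1] bar [-129.6    0.4  210.2] nose unit [-88.4   0.4 129.3] world z 141.3 phi 14.4 [-1.656e+02  1.000e-01  1.110e+02] [20.6 11.  85.  -0.2 98.3 -0.4]
```

```bash
cat >> h.py <<'E'
def tcpn(nx,nz,phi,y=0):
    s,c=np.sin(np.radians(phi)),np.cos(np.radians(phi))
    return PIV+UX*(nx-60*c+68*s-15.5*s)+UY*y+UZ*(nz+60*s+68*c-15.5*c-12)
E
python3 - <<'E'
from h import *
n=8;t=np.linspace(0,1,n+1)
ph=14.4+36*t; nx=-88+28*t; nz=141-16*t
path([tcpn(a,b,p) for a,b,p in zip(nx,nz,ph)],[toolR(110.8,-p) for p in ph])
E
```

```text
0 [-0.0, 0.0082, -0.0035] [0.079, -0.0, 0.0]
1 [-0.0, 0.0083, -0.0038] [0.079, 0.0, -0.0]
2 [-0.0, 0.0083, -0.0041] [0.079, -0.0, 0.0]
3 [-0.0, 0.0083, -0.0044] [0.079, 0.0, 0.0]
4 [-0.0, 0.0083, -0.0047] [0.079, -0.0, -0.0]
5 [-0.0, 0.0083, -0.005] [0.079, -0.0, 0.0]
6 [-0.0, 0.0083, -0.0054] [0.079, -0.0, -0.0]
7 [-0.0, 0.0082, -0.0057] [0.079, -0.0, 0.0]
```

carry_out([
  [[0, 0.008, -0.004], [0.077, 0, 0], 1],
  [[0, 0.008, -0.004], [0.077, 0, 0], 1],
  [[0, 0.008, -0.004], [0.077, 0, 0], 1],
  [[0, 0.008, -0.004], [0.077, 0, 0], 1],
  [[0, 0.008, -0.005], [0.077, 0, 0], 1],
  [[0, 0.008, -0.005], [0.077, 0, 0], 1],
  [[0, 0.008, -0.005], [0.077, 0, 0], 1],
  [[0, 0.006, -0.004], [0.06, 0, 0], 1],
  [[0, 0, 0], [0, 0, 0], 1],
  [[0, 0, 0], [0, 0, 0], 1],
])

```text
time: 12.9
tool_pos: [543.9, 253.7, 195.3]
tcp_rot: [-129.4, 0.3, 110.7]
ft_force: [0.7, 0.3, -1.2]
finger_gap: 10.4
```

```bash
python3 - <<'E'
from h import *
nose(); snap('wrist','wrist10')
E
```

```text
tcp [-58.7  -3.4 183.3] bar [-46.7  -3.4 193.2] nose unit [-61.1  -3.8 103.6] world z 115.6 phi 50.6 [-129.4    0.3  110.7] [ 20.4  62.2  27.9  -0.7 140.4  -0.5]
```

View pics/wrist10.png

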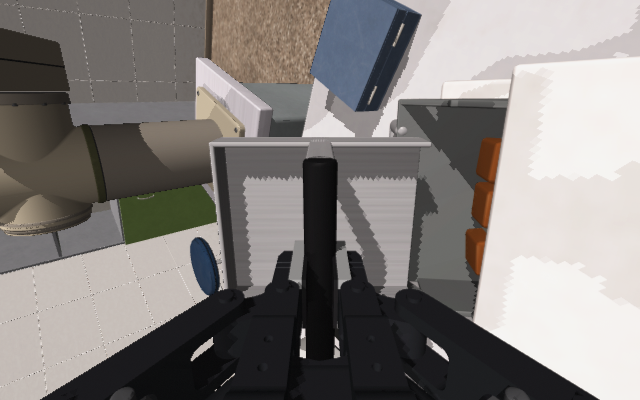

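```bash
python3 - <<'E'
from h import *
n=8;t=np.linspace(0,1,n+1)
ph=50.6*(1-t); nx=-61-50*t; nz=116+34*t
path([tcpn(a,b,p) for a,b,p in zip(nx,nz,ph)],[toolR(110.8,-p) for p in ph])
E
```

```text
0 [0.0, -0.0127, 0.0091] [-0.11, 0.0, 0.0]
1 [0.0, -0.0129, 0.0082] [-0.11, 0.0, -0.0]
2 [0.0, -0.013, 0.0074] [-0.11, 0.0, 0.0]
3 [0.0, -0.013, 0.0066] [-0.11, -0.0, -0.0]
4 [0.0, -0.0129, 0.0058] [-0.11, 0.0, -0.0]
5 [0.0, -0.0127, 0.0049] [-0.11, 0.0, 0.0]
6 [0.0, -0.0124, 0.0042] [-0.11, -0.0, 0.0]
7 [0.0, -0.0121, 0.0034] [-0.11, -0.0, -0.0]
```

carry_out([
  [[0, -0.012, 0.006], [-0.11, 0, 0], 1],
  [[0, -0.013, 0.008], [-0.11, 0, 0], 1],
  [[0, -0.013, 0.007], [-0.11, 0, 0], 1],
  [[0, -0.013, 0.006], [-0.11, 0, 0], 1],
  [[0, -0.013, 0.005], [-0.11, 0, 0], 1],
  [[0, -0.013, 0.004], [-0.11, 0, 0], 1],
  [[0, -0.012, 0.004], [-0.11, 0, 0], 1],
  [[0, -0.012, 0.003], [-0.1, 0, 0], 1],
  [[0, 0, 0], [0, 0, 0], 1],
])

```text
time: 13.85
tool_pos: [436.2, 212.5, 206.5]
tcp_rot: [178.4, 0.3, 110.7]
ft_force: [-0.7, -0.6, -1.6]
finger_gap: 10.4
```

```bash
python3 - <<'E'
from h import *
nose(); snap('wrist','wrist11'); 
rows([470,20,110],[180,0,98.9],n=12)
E
```

```text
tcp [-174.    -3.9  194.5] bar [-174.4   -3.8  210. ] nose unit [-112.5   -4.2  143.7] world z 155.7 phi -1.6 [178.4   0.3 110.7] [ 20.1 -11.5 106.4  -0.3  83.5  -0.5]
now [438.5 213.2 208.3] [178.3   0.3 110.7] t 13.9 gap 10.3 F [ 0.9  1.1 -1.3] per-row mm 18.3 deg 0.99
[-0.0159, -0.0035, 0.0082] [0.0025, 0.0002, 0.0171]
[-0.016, -0.0032, 0.0082] [0.0025, 0.0002, 0.0171]
[-0.0161, -0.0029, 0.0082] [0.0025, 0.0002, 0.0171]
[-0.0161, -0.0026, 0.0082] [0.0025, 0.0002, 0.0171]
[-0.0162, -0.0023, 0.0082] [0.0025, 0.0002, 0.0171]
[-0.0162, -0.002, 0.0082] [0.0025, 0.0002, 0.0171]
[-0.0162, -0.0017, 0.0082] [0.0025, 0.0002, 0.0171]
[-0.0163, -0.0014, 0.0082] [0.0025, 0.0002, 0.0171]
[-0.0163, -0.0011, 0.0082] [0.0025, 0.0002, 0.0171]
[-0.0163, -0.0008, 0.0082] [0.0025, 0.0002, 0.0171]
[-0.0163, -0.0005, 0.0082] [0.0025, 0.0002, 0.0171]
[-0.0163, -0.0002, 0.0082] [0.0025, 0.0002, 0.0171]
```

View pics/wrist11.png

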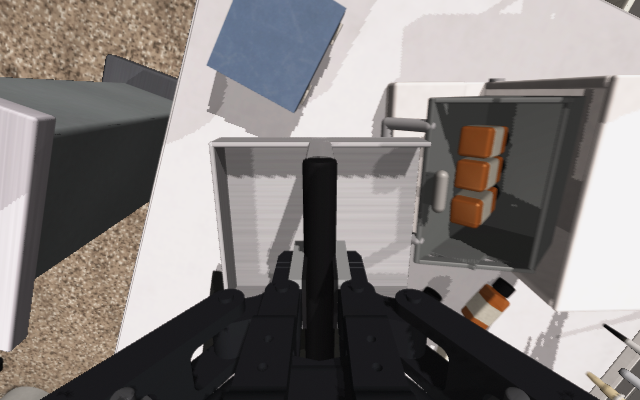

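carry_out([
  [[-0.016, -0.003, 0.005], [0.002, 0, 0.017], 1],
  [[-0.018, -0.003, 0.006], [0.002, 0, 0.017], 1],
  [[-0.018, -0.003, 0.008], [0.002, 0, 0.017], 1],
  [[-0.018, -0.003, 0.008], [0.002, 0, 0.017], 1],
  [[-0.018, -0.002, 0.008], [0.002, 0, 0.017], 1],
  [[-0.018, -0.002, 0.008], [0.002, 0, 0.017], 1],
  [[-0.018, -0.002, 0.008], [0.002, 0, 0.017], 1],
  [[-0.018, -0.001, 0.008], [0.002, 0, 0.017], 1],
  [[-0.018, -0.001, 0.008], [0.002, 0, 0.017], 1],
  [[-0.018, -0.001, 0.008], [0.002, 0, 0.017], 1],
  [[-0.016, 0, 0.008], [0.002, 0, 0.017], 1],
  [[-0.01, 0, 0.006], [0.002, 0, 0.01], 1],
])

```text
time: 15.1
tool_pos: [490.5, 5.1, 138.0]
tcp_rot: [177.5, 0.1, 99.0]
ft_force: [0.9, 0.4, -1.9]
finger_gap: 10.2
```

```bash
python3 - <<'E'
from h import *
rows([468,-4,64],[179.9,0,98.9],n=6)
E
```

```text
now [490.5   5.1 138. ] [1.775e+02 1.000e-01 9.900e+01] t 15.1 gap 10.2 F [ 0.9  0.4 -1.9] per-row mm 13.0 deg 0.4
[-0.0009, -0.0045, 0.0122] [0.0069, 0.0004, 0.0004]
[-0.0009, -0.0044, 0.0122] [0.0069, 0.0004, 0.0004]
[-0.0009, -0.0043, 0.0122] [0.0069, 0.0004, 0.0004]
[-0.0009, -0.0042, 0.0122] [0.0069, 0.0004, 0.0004]
[-0.0009, -0.0041, 0.0123] [0.0069, 0.0004, 0.0004]
[-0.0009, -0.004, 0.0123] [0.0069, 0.0004, 0.0004]
```

carry_out([
  [[-0.001, -0.005, 0.012], [0.007, 0, 0], 1],
  [[-0.001, -0.005, 0.012], [0.007, 0, 0], 1],
  [[-0.001, -0.004, 0.012], [0.007, 0, 0], 1],
  [[-0.001, -0.004, 0.012], [0.007, 0, 0], 1],
  [[-0.001, -0.004, 0.012], [0.007, 0, 0], 1],
  [[-0.001, -0.003, 0.006], [0.006, 0, 0], 1],
  [[0, 0, 0], [0, 0, 0], 1],
])

```text
time: 15.8
tool_pos: [466.4, -4.2, 65.7]
tcp_rot: [-179.9, 0.1, 99.1]
ft_force: [-0.9, 0.1, -1.1]
finger_gap: 10.7
```

```bash
python3 - <<'E'
from h import *
rows([468,-4,55.5],[179.9,0,98.9],n=2); snap('wrist','wrist12'); 
E
```

```text
now [466.4  -4.2  65.7] [-1.799e+02  1.000e-01  9.910e+01] t 15.8 gap 10.7 F [-0.9  0.1 -1.1] per-row mm 5.1 deg 0.16
[-0.0, 0.0008, 0.0051] [-0.0019, 0.0009, 0.0019]
[-0.0, 0.0008, 0.0051] [-0.0019, 0.0009, 0.0019]
```

View pics/wrist12.png

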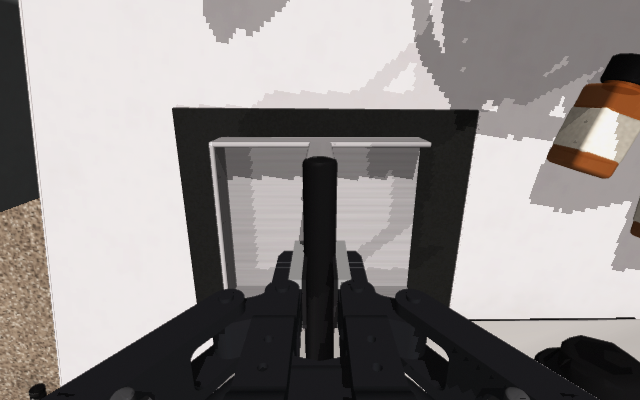

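carry_out([
  [[0, 0, 0.004], [-0.002, 0, 0], 1],
  [[0, 0, 0.004], [-0.002, 0, 0], 1],
  [[0, 0, 0.002], [0, 0, 0], 1],
  [[0, 0, 0], [0, 0, 0], 1],
])

```text
time: 16.25
tool_pos: [468.5, -4.2, 57.0]
tcp_rot: [179.6, 0.2, 99.1]
ft_force: [0.2, -0.1, -2.4]
finger_gap: 10.4
```

carry_out([
  [[0, 0, 0.002], [0, 0, 0], 1],
  [[0, 0, 0.001], [0, 0, 0], 1],
  [[0, 0, 0], [0, 0, 0], 1],
])

```text
time: 16.55
tool_pos: [470.0, -4.3, 55.8]
tcp_rot: [179.5, 0.2, 99.1]
ft_force: [-0.9, 0.6, -1.7]
finger_gap: 10.7
```

carry_out([
  [[0, -0.001, 0.002], [0.004, 0, 0], 1],
  [[0, 0, 0], [0, 0, 0], 1],
  [[0, 0, 0], [0, 0, 0], 0.8],
  [[0, 0, 0], [0, 0, 0], 0.6],
  [[0, 0, 0], [0, 0, 0], 0.4],
  [[0, 0, -0.01], [0, 0, 0], 0.3],
  [[0, 0, -0.02], [0, 0, 0], 0.3],
  [[0, 0, -0.03], [0, 0, 0], 0.3],
  [[0.02, 0, -0.03], [0, 0, 0], 0.3],
], newtons=40)

```text
time: 17.45
tool_pos: [463.2, 14.7, 145.1]
tcp_rot: [-179.9, 0.1, 99.0]
ft_force: [-0.2, 1.5, 0.3]
finger_gap: 59.9
```

```bash
python3 - <<'E'
from h import *
snap('wrist','wrist13'); print(r.sense()['tool_pos'])
rows([620,40,300],[180,0,170],n=12)
E
```

```text
[465.47133585  17.70278002 150.82009378]
now [465.5  17.7 150.8] [1.797e+02 1.000e-01 9.910e+01] t 17.5 gap 60.2 F [2.9 1.9 3.7] per-row mm 18.0 deg 5.91
[-0.0002, 0.0131, -0.0124] [0.0003, 0.0004, -0.1032]
[-0.0016, 0.013, -0.0124] [0.0003, 0.0004, -0.1032]
[-0.0029, 0.0128, -0.0124] [0.0003, 0.0004, -0.1032]
[-0.0042, 0.0124, -0.0124] [0.0003, 0.0004, -0.1032]
[-0.0054, 0.0119, -0.0124] [0.0003, 0.0004, -0.1032]
[-0.0066, 0.0113, -0.0124] [0.0003, 0.0004, -0.1032]
[-0.0077, 0.0105, -0.0124] [0.0003, 0.0004, -0.1032]
[-0.0088, 0.0097, -0.0124] [0.0003, 0.0004, -0.1032]
[-0.0097, 0.0087, -0.0124] [0.0003, 0.0004, -0.1032]
[-0.0105, 0.0077, -0.0124] [0.0003, 0.0004, -0.1032]
[-0.0113, 0.0065, -0.0124] [0.0003, 0.0004, -0.1032]
[-0.0119, 0.0053, -0.0124] [0.0003, 0.0004, -0.1032]
```

View pics/wrist13.png

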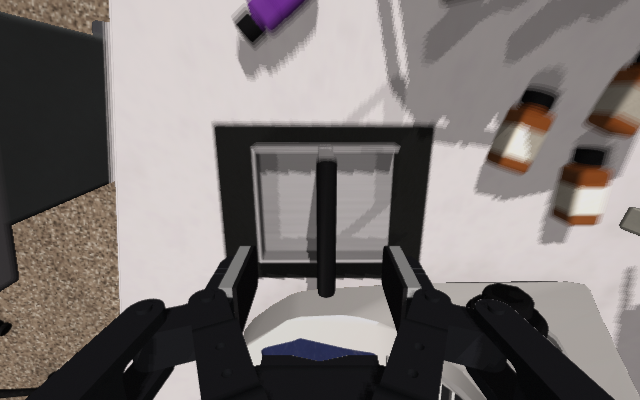

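```bash
python3 - <<'E'
from h import *
rows([635,95,240],[180,0,88],n=10)
E
```

```text
now [465.5  17.7 150.8] [1.797e+02 1.000e-01 9.910e+01] t 17.5 gap 60.2 F [2.9 1.9 3.7] per-row mm 20.7 deg 1.11
[0.0049, 0.018, -0.0088] [0.0006, 0.0001, 0.0193]
[0.0053, 0.0179, -0.0088] [0.0006, 0.0001, 0.0193]
[0.0056, 0.0178, -0.0088] [0.0006, 0.0001, 0.0193]
[0.006, 0.0177, -0.0088] [0.0006, 0.0001, 0.0193]
[0.0063, 0.0176, -0.0089] [0.0006, 0.0001, 0.0193]
[0.0067, 0.0174, -0.0089] [0.0006, 0.0001, 0.0193]
[0.007, 0.0173, -0.0089] [0.0006, 0.0001, 0.0193]
[0.0073, 0.0171, -0.0089] [0.0006, 0.0001, 0.0193]
[0.0077, 0.017, -0.0089] [0.0006, 0.0001, 0.0193]
[0.008, 0.0168, -0.0089] [0.0006, 0.0001, 0.0193]
```

carry_out([
  [[0.005, 0.018, -0.012], [0, 0, 0.02], 0.45],
  [[0.005, 0.018, -0.012], [0, 0, 0.02], 0.45],
  [[0.006, 0.018, -0.012], [0, 0, 0.02], 0.45],
  [[0.006, 0.018, -0.01], [0, 0, 0.02], 0.45],
  [[0.006, 0.018, -0.009], [0, 0, 0.02], 0.45],
  [[0.007, 0.018, -0.009], [0, 0, 0.02], 0.45],
  [[0.007, 0.017, -0.008], [0, 0, 0.02], 0.45],
  [[0.007, 0.017, -0.008], [0, 0, 0.02], 0.45],
  [[0.008, 0.017, -0.006], [0, 0, 0.02], 0.45],
  [[0.008, 0.014, -0.005], [0, 0, 0.01], 0.45],
  [[0, 0, 0], [0, 0, 0], 0.45],
  [[0, 0, 0], [0, 0, 0], 0.45],
])

```text
time: 18.7
tool_pos: [640.7, 99.0, 257.4]
tcp_rot: [179.0, -0.0, 87.9]
ft_force: [-0.5, -0.4, 0.2]
finger_gap: 47.0
```

```bash
python3 - <<'E'
from h import *
snap('wrist','wrist14'); crop('wrist14',200,90,520,330,2.5,'c14'); st=r.sense(); print(st['tool_pos'],st['finger_gap'])
E
```

```text
[640.61367358  98.96055689 257.45267331] 46.80567898881306
```

View pics/c14.png

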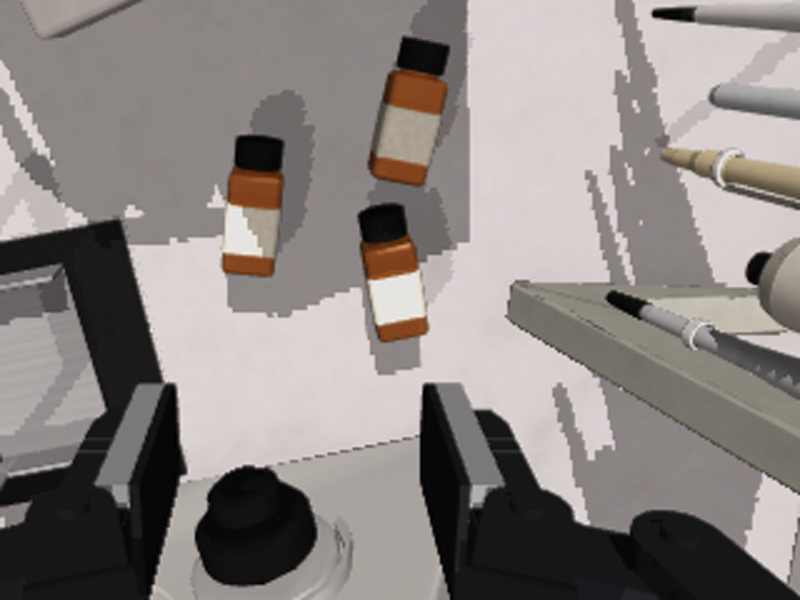

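```bash
python3 - <<'E'
from h import *
s=load('wrist14')
for n,q in dict(A=[(223,272),(273,275),(230,170),(283,177)],B=[(372,176),(425,185),(392,70),(445,78)],C=[(375,340),(427,330),(362,248),(410,235)]).items():
    o=np.array([toz(s,200+x/2.5,90+y/2.5,26) for x,y in q]); b=o[:2].mean(0); t=o[2:].mean(0); d=t-b
    print(n,'body mid',((b+t)/2).round(1),'axis',np.degrees(np.arctan2(d[1],d[0])).round(1),'len',np.linalg.norm(d).round(1),'w',np.linalg.norm(o[0]-o[1]).round(1))
for z in (0,100,200): print('leg',toz(s,200+512/2.5,90+300/2.5,z).round())
E
```

```text
A body mid [621.  77.  26.] axis 82.2 len 49.6 w 24.4
B body mid [695.6 120.   26. ] axis 79.5 len 49.6 w 25.6
C body mid [688.7  41.4  26. ] axis 98.5 len 49.6 w 26.4
leg [755.  23.   0.]
leg [726.  61. 100.]
leg [698.  99. 200.]
```

```bash
python3 - <<'E'
from h import *
rows([621,79,50],[180,0,82.2],n=10)
E
```

```text
now [640.6  99.  257.5] [179.   -0.   87.9] t 18.8 gap 46.8 F [ 0.4 -0.1  0.7] per-row mm 20.9 deg 0.58
[-0.0021, -0.0022, 0.0207] [0.0017, -0.0001, 0.0099]
[-0.0021, -0.0022, 0.0207] [0.0017, -0.0001, 0.0099]
[-0.0021, -0.0021, 0.0207] [0.0017, -0.0001, 0.0099]
[-0.0021, -0.0021, 0.0207] [0.0017, -0.0001, 0.0099]
[-0.0022, -0.002, 0.0207] [0.0017, -0.0001, 0.0099]
[-0.0022, -0.002, 0.0207] [0.0017, -0.0001, 0.0099]
[-0.0022, -0.0019, 0.0207] [0.0017, -0.0001, 0.0099]
[-0.0022, -0.0018, 0.0207] [0.0017, -0.0001, 0.0099]
[-0.0022, -0.0018, 0.0207] [0.0017, -0.0001, 0.0099]
[-0.0022, -0.0017, 0.0207] [0.0017, -0.0001, 0.0099]
```

carry_out([
  [[-0.002, -0.002, 0.02], [0.002, 0, 0.01], 0.45],
  [[-0.002, -0.002, 0.02], [0.002, 0, 0.01], 0.45],
  [[-0.002, -0.002, 0.02], [0.002, 0, 0.01], 0.45],
  [[-0.002, -0.002, 0.02], [0.002, 0, 0.01], 0.45],
  [[-0.002, -0.002, 0.02], [0.002, 0, 0.01], 0.45],
  [[-0.002, -0.002, 0.02], [0.002, 0, 0.01], 0.45],
  [[-0.002, -0.002, 0.02], [0.002, 0, 0.01], 0.45],
  [[-0.002, -0.002, 0.02], [0.002, 0, 0.01], 0.45],
  [[-0.002, -0.002, 0.02], [0.002, 0, 0.01], 0.45],
  [[-0.002, -0.002, 0.014], [0.002, 0, 0.01], 0.45],
  [[0, 0, 0], [0, 0, 0], 0.45],
])

```text
time: 19.85
tool_pos: [611.2, 75.4, 56.6]
tcp_rot: [-179.6, 0.0, 81.9]
ft_force: [-0.6, 0.0, 0.0]
finger_gap: 46.6
```

```bash
python3 - <<'E'
from h import *
snap('wrist','wrist15'); rows([621,78,6],[180,0,82.2],n=4)
E
```

```text
now [612.   75.6  57.8] [-179.7   -0.    81.9] t 19.9 gap 46.9 F [-0.7 -0.6  0.1] per-row mm 13.2 deg 0.1
[0.0009, 0.0022, 0.0129] [-0.0013, -0.0, -0.0013]
[0.0009, 0.0022, 0.0129] [-0.0013, -0.0, -0.0013]
[0.0009, 0.0022, 0.0129] [-0.0013, -0.0, -0.0013]
[0.0009, 0.0022, 0.0129] [-0.0013, -0.0, -0.0013]
```

View pics/wrist15.png

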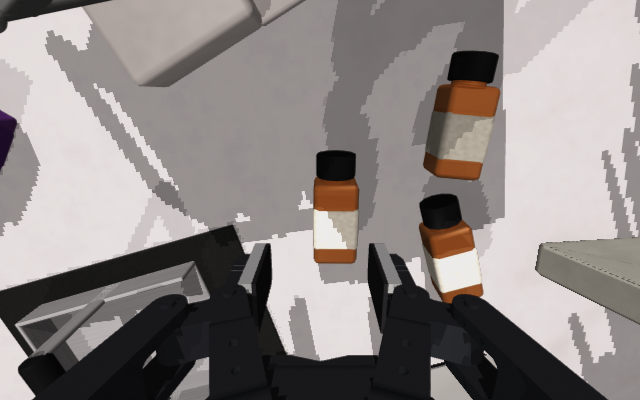

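carry_out([
  [[0.001, 0.004, 0.008], [-0.001, 0, -0.001], 0.45],
  [[0.001, 0.004, 0.012], [-0.001, 0, -0.001], 0.45],
  [[0.001, 0.001, 0.013], [-0.001, 0, -0.001], 0.45],
  [[0, 0, 0.012], [-0.001, 0, 0], 0.45],
  [[0, 0, 0.002], [0, 0, 0], 0.45],
  [[0, 0, 0], [0, 0, 0], 0.45],
])

```text
time: 20.5
tool_pos: [625.0, 77.8, 10.2]
tcp_rot: [179.7, -0.1, 82.2]
ft_force: [-0.2, 0.2, 1.1]
finger_gap: 46.9
```

carry_out([
  [[0, -0.003, 0.003], [0, 0, 0], 0.45],
  [[0, 0, 0], [0, 0, 0], 1],
  [[0, 0, 0], [0, 0, 0], 1],
  [[0, 0, 0], [0, 0, 0], 1],
], newtons=40)

```text
time: 20.9
tool_pos: [622.3, 78.4, 8.0]
tcp_rot: [179.6, -0.1, 82.2]
ft_force: [0.8, 0.1, -0.1]
finger_gap: 25.0
```

carry_out([
  [[0, 0, -0.015], [0, 0, 0], 1],
  [[0, 0, -0.03], [0, 0, 0], 1],
  [[0, 0, -0.04], [0, 0, 0], 1],
  [[0, -0.005, -0.04], [0, 0, 0], 1],
  [[0, -0.01, -0.04], [0, 0, 0], 1],
  [[0, -0.01, -0.02], [0, 0, 0], 1],
])

```text
time: 21.5
tool_pos: [593.8, 81.3, 201.2]
tcp_rot: [179.9, -0.0, 82.1]
ft_force: [0.4, 0.7, 0.0]
finger_gap: 24.9
```

```bash
python3 - <<'E'
from h import *
snap('wrist','wrist16'); print(PIV+UX*-46+UY*-20); rows((PIV+UX*-46+UY*-20)[:2].tolist()+[185],[180,0,110.7],n=10)
E
```

```text
[561.63907146 242.63127657  12.        ]
now [594.1  81.7 204.6] [ 1.797e+02 -1.000e-01  8.210e+01] t 21.6 gap 25.2 F [2.8 0.9 2.9] per-row mm 16.5 deg 2.86
[0.0155, -0.0054, 0.002] [0.0005, 0.0, -0.0498]
[0.0157, -0.0046, 0.002] [0.0005, 0.0, -0.0498]
[0.016, -0.0039, 0.002] [0.0005, 0.0, -0.0498]
[0.0161, -0.0031, 0.002] [0.0005, 0.0, -0.0498]
[0.0163, -0.0022, 0.002] [0.0005, 0.0, -0.0498]
[0.0164, -0.0014, 0.002] [0.0005, 0.0, -0.0498]
[0.0164, -0.0006, 0.002] [0.0005, 0.0, -0.0498]
[0.0164, 0.0002, 0.002] [0.0005, 0.0, -0.0498]
[0.0164, 0.001, 0.002] [0.0005, 0.0, -0.0498]
[0.0163, 0.0018, 0.002] [0.0005, 0.0, -0.0498]
```

View pics/wrist16.png

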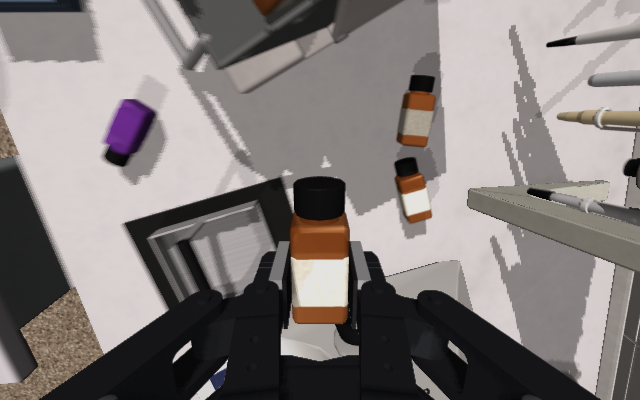

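carry_out([
  [[0.015, -0.005, 0], [0, 0, -0.05], 1],
  [[0.016, -0.005, 0], [0, 0, -0.05], 1],
  [[0.016, -0.004, 0], [0, 0, -0.05], 1],
  [[0.016, -0.003, 0], [0, 0, -0.05], 1],
  [[0.016, -0.002, 0], [0, 0, -0.05], 1],
  [[0.016, -0.001, 0.003], [0, 0, -0.05], 1],
  [[0.016, -0.001, 0.003], [0, 0, -0.05], 1],
  [[0.016, 0, 0.003], [0, 0, -0.05], 1],
  [[0.016, 0.001, 0.003], [0, 0, -0.05], 1],
  [[0.014, 0.002, 0.003], [0, 0, -0.04], 1],
  [[0, 0, 0], [0, 0, 0], 1],
])

```text
time: 22.65
tool_pos: [550.7, 255.4, 181.8]
tcp_rot: [-179.6, -0.0, 113.3]
ft_force: [-0.5, -0.3, -0.9]
finger_gap: 25.2
```

```bash
python3 - <<'E'
from h import *
snap('wrist','wrist17'); rows((PIV+UX*-46+UY*-20)[:2].tolist()+[110],[180,0,110.7],n=5); print(U(r.sense()['tool_pos']))
E
```

```text
now [550.9 254.6 181.9] [-179.6   -0.   113.2] t 22.7 gap 24.9 F [-0.8  1.2 -0.5] per-row mm 14.7 deg 0.5
[-0.003, 0.0011, 0.0144] [-0.0014, -0.0, 0.0086]
[-0.003, 0.0011, 0.0144] [-0.0014, -0.0, 0.0086]
[-0.003, 0.0012, 0.0144] [-0.0014, -0.0, 0.0086]
[-0.003, 0.0012, 0.0144] [-0.0014, -0.0, 0.0086]
[-0.003, 0.0012, 0.0144] [-0.0014, -0.0, 0.0086]
[-51.83422385  -5.05261647 169.91314223]
```

View pics/wrist17.png

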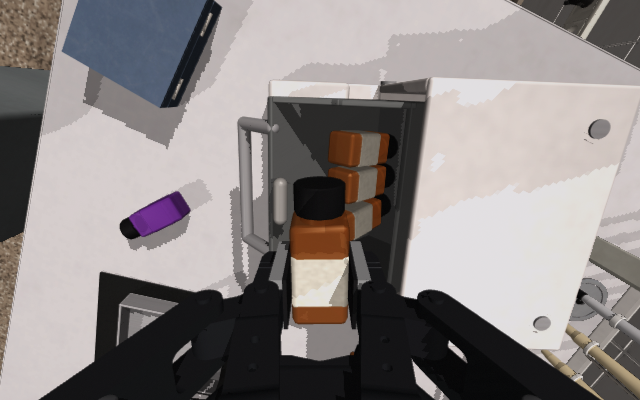

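carry_out([
  [[-0.003, 0.001, 0.014], [-0.001, 0, 0.009], 1],
  [[-0.003, 0.001, 0.014], [-0.001, 0, 0.009], 1],
  [[-0.003, 0.001, 0.014], [-0.001, 0, 0.009], 1],
  [[-0.003, 0.001, 0.014], [-0.001, 0, 0.009], 1],
  [[-0.003, 0.001, 0.01], [-0.001, 0, 0.009], 1],
  [[0, 0, 0], [0, 0, 0], 1],
])

```text
time: 23.3
tool_pos: [561.5, 237.9, 107.9]
tcp_rot: [-179.7, 0.1, 110.1]
ft_force: [0.5, -0.4, -0.1]
finger_gap: 25.5
```

```bash
python3 - <<'E'
from h import *
snap('wrist','wrist18'); rows((PIV+UX*-46+UY*-20)[:2].tolist()+[108],[180,0,110.7],n=1); print(U(r.sense()['tool_pos']))
E
```

```text
now [561.7 238.2 108.7] [-1.798e+02  1.000e-01  1.101e+02] t 23.4 gap 25.0 F [-0.4 -0.4 -1.2] per-row mm 4.5 deg 0.66
[0.0042, 0.0015, 0.0007] [-0.0041, 0.0009, -0.0108]
[-47.5176367  -24.15533254  96.70675214]
```

View pics/wrist18.png

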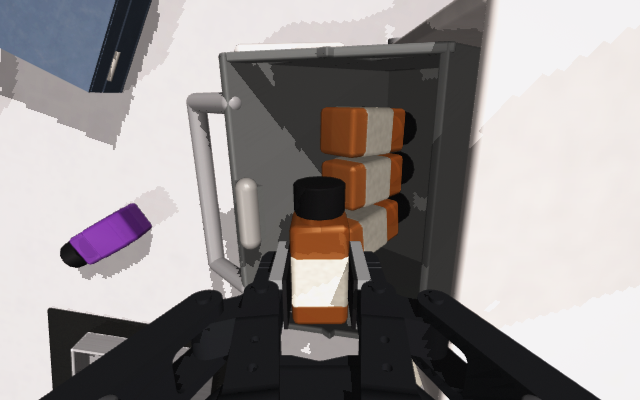

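carry_out([
  [[0.003, 0.001, 0.002], [0, 0, 0], 1],
  [[0, 0, 0], [0, 0, 0], 0.55],
  [[0, 0, 0], [0, 0, 0], 0.55],
  [[0, 0, 0], [0, 0, 0], 0.55],
  [[0, 0, -0.02], [0, 0, 0], 0.55],
  [[0, 0, -0.03], [0, 0, 0], 0.5],
  [[0, 0, -0.04], [0, 0, 0], 0.45],
  [[0, 0, -0.03], [0, 0, 0], 0.45],
  [[0, 0, 0], [0, 0, 0], 0.45],
])

```text
time: 24.25
tool_pos: [561.4, 243.7, 234.4]
tcp_rot: [-179.8, 0.0, 110.2]
ft_force: [0.7, 0.0, -0.4]
finger_gap: 47.0
```

```bash
python3 - <<'E'
from h import *
snap('wrist','wrist19'); rows([680,60,240],[180,0,98.5],n=12)
E
```

```text
now [560.8 243.5 232.2] [-179.7    0.   110.2] t 24.3 gap 47.2 F [ 0.8 -0.1 -0.2] per-row mm 18.2 deg 0.98
[-0.0178, 0.004, -0.0007] [-0.0005, 0.0001, 0.017]
[-0.0177, 0.0043, -0.0007] [-0.0005, 0.0001, 0.017]
[-0.0176, 0.0046, -0.0007] [-0.0005, 0.0001, 0.017]
[-0.0176, 0.0049, -0.0007] [-0.0005, 0.0001, 0.017]
[-0.0175, 0.0052, -0.0007] [-0.0005, 0.0001, 0.017]
[-0.0174, 0.0055, -0.0007] [-0.0005, 0.0001, 0.017]
[-0.0173, 0.0058, -0.0007] [-0.0005, 0.0001, 0.017]
[-0.0172, 0.0061, -0.0007] [-0.0005, 0.0001, 0.017]
[-0.0171, 0.0064, -0.0007] [-0.0005, 0.0001, 0.017]
[-0.017, 0.0067, -0.0007] [-0.0005, 0.0001, 0.017]
[-0.0168, 0.007, -0.0007] [-0.0005, 0.0001, 0.017]
[-0.0167, 0.0073, -0.0006] [-0.0005, 0.0001, 0.017]
```

View pics/wrist19.png

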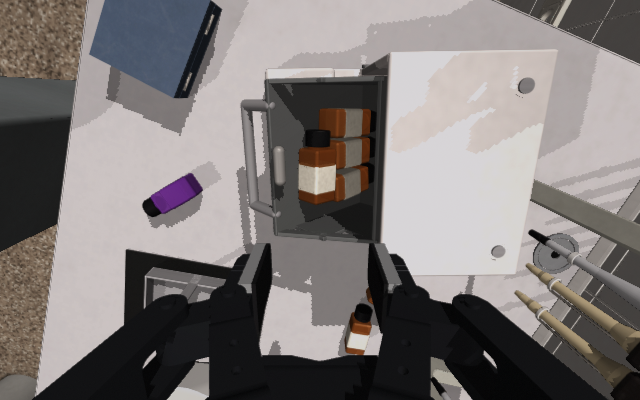

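carry_out([
  [[-0.017, 0.004, -0.001], [0, 0, 0.017], 0.45],
  [[-0.017, 0.004, -0.001], [0, 0, 0.017], 0.45],
  [[-0.017, 0.005, -0.001], [0, 0, 0.017], 0.45],
  [[-0.017, 0.005, -0.001], [0, 0, 0.017], 0.45],
  [[-0.017, 0.005, -0.001], [0, 0, 0.017], 0.45],
  [[-0.017, 0.005, 0], [0, 0, 0.017], 0.45],
  [[-0.017, 0.006, 0], [0, 0, 0.017], 0.45],
  [[-0.016, 0.006, 0], [0, 0, 0.017], 0.45],
  [[-0.015, 0.006, 0], [0, 0, 0.017], 0.45],
  [[-0.012, 0.006, 0], [0, 0, 0.017], 0.45],
  [[0, 0, 0], [0, 0, 0], 0.45],
])

```text
time: 25.4
tool_pos: [661.3, 85.7, 230.5]
tcp_rot: [-179.2, 0.1, 99.4]
ft_force: [-0.2, -0.5, 0.0]
finger_gap: 47.0
```

```bash
python3 - <<'E'
from h import *
snap('wrist','wrist20'); crop('wrist20',240,100,500,295,3,'c20'); st=r.sense(); print(st['tool_pos'],st['tcp_rot'])
E
```

```text
[660.8477978   86.57725184 230.53680117] [-1.79222602e+02  7.72440143e-02  9.95002617e+01]
```

View pics/c20.png

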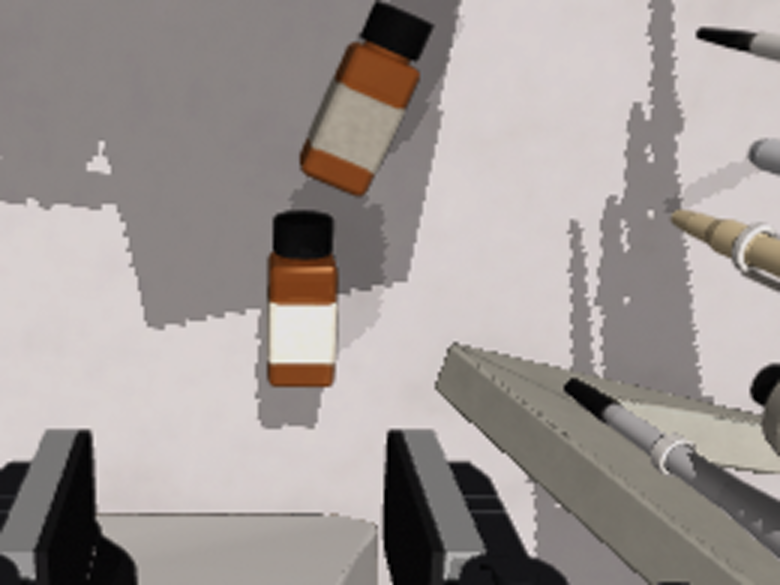

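```bash
python3 - <<'E'
from h import *
s=load('wrist20')
for n,q in dict(C=[(268,385),(335,385),(270,260),(337,260)],B=[(303,165),(362,193),(356,50),(420,78)]).items():
    o=np.array([toz(s,240+x/3,100+y/3,26) for x,y in q]); b=o[:2].mean(0); t=o[2:].mean(0); d=t-b
    print(n,'body mid',((b+t)/2).round(1),'axis',np.degrees(np.arctan2(d[1],d[0])).round(1),'len',np.linalg.norm(d).round(1),'w',np.linalg.norm(o[0]-o[1]).round(1))
s1=load('wrist14')
def Pm(s): R=cv2.Rodrigues(s['rvec'])[0]; return K(s)@np.c_[R,s['tvec'].ravel()]
x=cv2.triangulatePoints(Pm(s1),Pm(s),np.array([[404.8],[208.]]),np.array([[386.],[227.]])); print((x[:3]/x[3]).ravel())
x=cv2.triangulatePoints(Pm(s1),Pm(s),np.array([[200+517/2.5],[90+282/2.5]]),np.array([[240+455/3],[100+343/3]])); print((x[:3]/x[3]).ravel())
E
```

```text
C body mid [689.8  40.8  26. ] axis 99.7 len 50.5 w 26.0
B body mid [696.  119.1  26. ] axis 75.4 len 44.7 w 24.0
[611.80915079 213.23275088 504.98270151]
[734.28454804  60.55653268  77.24526778]
```

```bash
python3 - <<'E'
from h import *
s=load('top0'); s1=load('wrist14'); s2=load('wrist20')
for z in (0,40,80,120): print(z,toz(s,265,140,z).round(),toz(s,272,140,z).round(),toz(s1,200+517/2.5,90+282/2.5,z).round(),toz(s2,240+455/3,100+343/3,z).round(),toz(s1,200+512/2.5,90+300/2.5,z).round(),toz(s2,240+437/3,100+380/3,z).round())
crop('top0',210,90,310,170,7,'c21')
E
```

```text
0 [756.  41.   0.] [755.  17.   0.] [757.  33.   0.] [756.  34.   0.] [755.  23.   0.] [752.  17.   0.]
40 [742.  36.  40.] [742.  12.  40.] [745.  47.  40.] [745.  48.  40.] [743.  39.  40.] [741.  32.  40.]
80 [729.  31.  80.] [729.   8.  80.] [734.  62.  80.] [733.  61.  80.] [732.  54.  80.] [730.  48.  80.]
120 [716.  26. 120.] [716.   4. 120.] [722.  76. 120.] [722.  75. 120.] [721.  69. 120.] [719.  63. 120.]
```

View pics/c21.png

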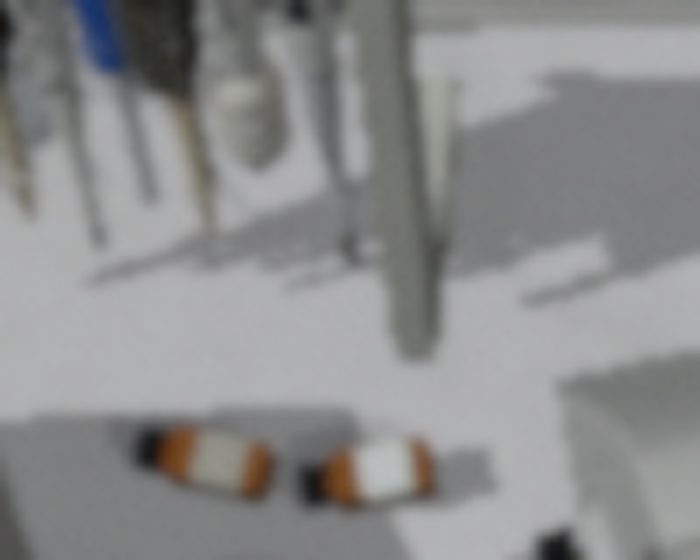

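```bash
python3 - <<'E'
from h import *
rows([689.5,42,50],[180,0,99.7],n=9)
E
```

```text
now [660.8  86.6 230.5] [-1.792e+02  1.000e-01  9.950e+01] t 25.4 gap 46.7 F [0.3 0.3 0.2] per-row mm 20.9 deg 0.09
[-0.0054, 0.0026, 0.02] [-0.0015, 0.0001, -0.0004]
[-0.0054, 0.0026, 0.02] [-0.0015, 0.0001, -0.0004]
[-0.0054, 0.0025, 0.02] [-0.0015, 0.0001, -0.0004]
[-0.0054, 0.0025, 0.02] [-0.0015, 0.0001, -0.0004]
[-0.0054, 0.0025, 0.02] [-0.0015, 0.0001, -0.0004]
[-0.0054, 0.0024, 0.02] [-0.0015, 0.0001, -0.0004]
[-0.0054, 0.0024, 0.0201] [-0.0015, 0.0001, -0.0004]
[-0.0054, 0.0024, 0.0201] [-0.0015, 0.0001, -0.0004]
[-0.0054, 0.0023, 0.0201] [-0.0015, 0.0001, -0.0004]
```

carry_out([
  [[-0.006, 0.003, 0.02], [-0.002, 0, 0], 0.45],
  [[-0.006, 0.003, 0.02], [-0.002, 0, 0], 0.45],
  [[-0.006, 0.003, 0.02], [-0.002, 0, 0], 0.45],
  [[-0.006, 0.003, 0.02], [-0.002, 0, 0], 0.45],
  [[-0.006, 0.003, 0.02], [-0.002, 0, 0], 0.45],
  [[-0.006, 0.003, 0.02], [-0.002, 0, 0], 0.45],
  [[-0.006, 0.003, 0.02], [-0.001, 0, 0], 0.45],
  [[-0.005, 0.003, 0.02], [-0.001, 0, 0], 0.45],
  [[-0.003, 0.002, 0.012], [-0.001, 0, 0], 0.45],
  [[0, 0, 0], [0, 0, 0], 0.45],
])

```text
time: 26.45
tool_pos: [694.6, 50.6, 55.6]
tcp_rot: [179.6, -0.1, 100.2]
ft_force: [0.0, -0.2, -0.6]
finger_gap: 46.7
```

```bash
python3 - <<'E'
from h import *
snap('wrist','wrist22'); rows([689.5,42,7],[180,0,99.7],n=4)
E
```

```text
now [695.   50.9  56.7] [ 1.796e+02 -1.000e-01  1.002e+02] t 26.5 gap 46.9 F [-0.2 -0.5  0.7] per-row mm 12.7 deg 0.17
[-0.002, -0.0018, 0.0124] [0.0018, -0.0006, 0.0022]
[-0.002, -0.0018, 0.0124] [0.0018, -0.0006, 0.0022]
[-0.002, -0.0018, 0.0124] [0.0018, -0.0006, 0.0022]
[-0.002, -0.0018, 0.0124] [0.0018, -0.0006, 0.0022]
```

View pics/wrist22.png

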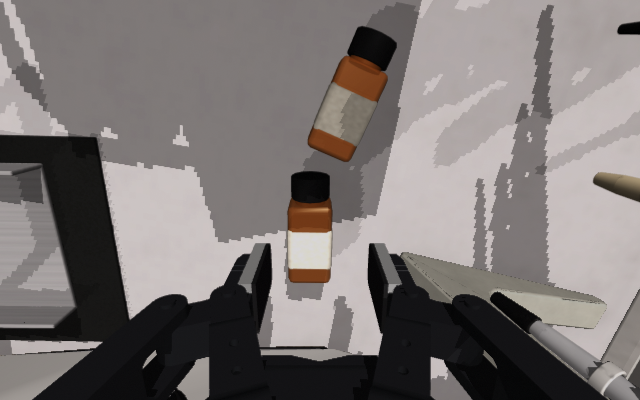

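carry_out([
  [[-0.003, -0.003, 0.008], [0.002, 0, 0.002], 0.45],
  [[-0.003, -0.002, 0.012], [0.002, 0, 0.002], 0.45],
  [[-0.001, 0, 0.012], [0.002, 0, 0.002], 0.45],
  [[0, 0, 0.011], [0.002, 0, 0.002], 0.45],
  [[0, 0, 0.002], [0, 0, 0], 0.45],
  [[0, 0, 0], [0, 0, 0], 0.45],
])

```text
time: 27.1
tool_pos: [693.1, 43.7, 11.7]
tcp_rot: [179.8, -0.1, 99.8]
ft_force: [0.1, 0.5, 0.2]
finger_gap: 46.6
```

```bash
python3 - <<'E'
from h import *
rows([689.5,42,7],[180,0,99.7],n=1)
E
```

```text
now [693.1  43.7  11.7] [ 1.798e+02 -1.000e-01  9.980e+01] t 27.1 gap 46.6 F [0.1 0.5 0.2] per-row mm 6.2 deg 0.23
[-0.001, -0.0038, 0.0047] [0.0035, -0.0019, 0.0009]
```

carry_out([
  [[-0.001, -0.003, 0.004], [0.003, 0, 0], 0.45],
  [[0, 0, 0], [0, 0, 0], 1],
  [[0, 0, 0], [0, 0, 0], 1],
  [[0, 0, 0], [0, 0, 0], 1],
  [[0, 0, -0.015], [0, 0, 0], 1],
  [[0, 0, -0.03], [0, 0, 0], 1],
  [[0, 0, -0.04], [0, 0, 0], 1],
  [[0.005, -0.005, -0.04], [0, 0, 0], 1],
  [[0.01, -0.012, -0.04], [0, 0, 0], 1],
  [[0.01, -0.012, -0.02], [0, 0, 0], 1],
])

```text
time: 28.1
tool_pos: [655.5, 60.9, 201.2]
tcp_rot: [-179.8, -0.1, 99.7]
ft_force: [1.1, 0.4, 0.5]
finger_gap: 25.2
```

```bash
python3 - <<'E'
from h import *
snap('wrist','wrist23'); rows((PIV+UX*-46+UY*-25)[:2].tolist()+[185],[180,0,110.7],n=12)
E
```

```text
now [655.4  62.4 204.8] [180.   -0.2  99.7] t 28.1 gap 24.8 F [3.2 0.7 3.1] per-row mm 16.6 deg 0.91
[0.0157, -0.0051, 0.0017] [0.0, -0.0002, -0.016]
[0.0158, -0.0048, 0.0017] [0.0, -0.0002, -0.016]
[0.0159, -0.0046, 0.0017] [0.0, -0.0002, -0.016]
[0.0159, -0.0043, 0.0017] [0.0, -0.0002, -0.016]
[0.016, -0.0041, 0.0017] [0.0, -0.0002, -0.016]
[0.0161, -0.0038, 0.0017] [0.0, -0.0002, -0.016]
[0.0161, -0.0036, 0.0017] [0.0, -0.0002, -0.016]
[0.0162, -0.0033, 0.0017] [0.0, -0.0002, -0.016]
[0.0162, -0.003, 0.0017] [0.0, -0.0002, -0.016]
[0.0163, -0.0028, 0.0017] [0.0, -0.0002, -0.016]
[0.0163, -0.0025, 0.0017] [0.0, -0.0002, -0.016]
[0.0164, -0.0023, 0.0017] [0.0, -0.0002, -0.016]
```

View pics/wrist23.png

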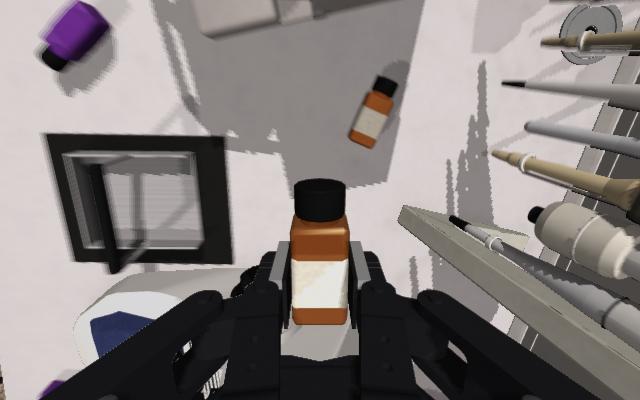

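carry_out([
  [[0.014, -0.005, 0], [0, 0, -0.016], 1],
  [[0.016, -0.005, 0], [0, 0, -0.016], 1],
  [[0.017, -0.005, 0], [0, 0, -0.016], 1],
  [[0.017, -0.004, 0], [0, 0, -0.016], 1],
  [[0.017, -0.004, 0], [0, 0, -0.016], 1],
  [[0.017, -0.004, 0], [0, 0, -0.016], 1],
  [[0.017, -0.004, 0], [0, 0, -0.016], 1],
  [[0.017, -0.003, 0], [0, 0, -0.016], 1],
  [[0.017, -0.003, 0], [0, 0, -0.016], 1],
  [[0.016, -0.003, 0], [0, 0, -0.016], 1],
  [[0.014, -0.002, 0], [0, 0, -0.016], 1],
  [[0, 0, 0], [0, 0, 0], 1],
])

```text
time: 29.35
tool_pos: [558.4, 241.6, 203.4]
tcp_rot: [-179.8, -0.2, 111.0]
ft_force: [1.0, 0.5, -1.4]
finger_gap: 24.8
```

```bash
python3 - <<'E'
from h import *
snap('wrist','wrist24'); rows((PIV+UX*-37+UY*-18)[:2].tolist()+[130],[180,0,110.7],n=5); print(U(r.sense()['tool_pos']))
E
```

```text
now [558.8 240.8 203.4] [-179.8   -0.2  110.9] t 29.4 gap 24.9 F [0.1 0.4 0.7] per-row mm 14.9 deg 0.07
[0.0005, 0.0025, 0.0147] [-0.0007, -0.0006, 0.0007]
[0.0005, 0.0025, 0.0147] [-0.0007, -0.0006, 0.0007]
[0.0005, 0.0025, 0.0147] [-0.0007, -0.0006, 0.0007]
[0.0005, 0.0025, 0.0147] [-0.0007, -0.0006, 0.0007]
[0.0005, 0.0025, 0.0147] [-0.0007, -0.0006, 0.0007]
[-49.27401288 -20.75713997 191.42642485]
```

View pics/wrist24.png

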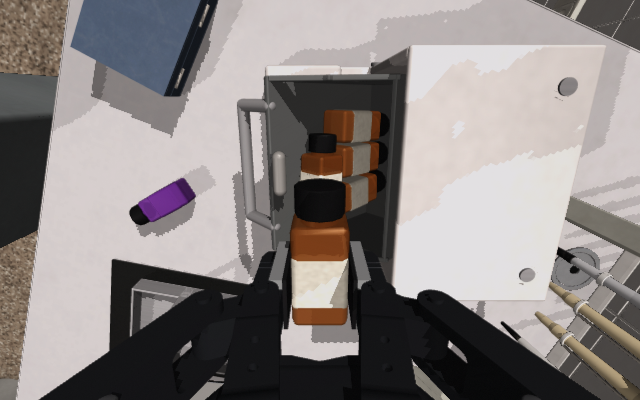

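carry_out([
  [[0.001, 0.003, 0.012], [0, 0, 0], 1],
  [[0.001, 0.003, 0.015], [0, 0, 0], 1],
  [[0, 0.003, 0.015], [0, 0, 0], 1],
  [[0, 0.002, 0.015], [0, 0, 0], 1],
  [[0, 0, 0.012], [0, 0, 0], 1],
  [[0, 0, 0.008], [0, 0, 0], 1],
  [[0, 0, 0], [0, 0, 0], 1],
])

```text
time: 30.1
tool_pos: [568.8, 243.6, 116.1]
tcp_rot: [-179.5, -0.1, 110.7]
ft_force: [0.7, 0.1, -0.6]
finger_gap: 25.1
```

```bash
python3 - <<'E'
from h import *
snap('wrist','wrist25'); rows((PIV+UX*-37+UY*-18)[:2].tolist()+[112],[180,0,110.7],n=1); print(U(r.sense()['tool_pos']))
E
```

```text
now [569.1 243.6 116.8] [-1.796e+02 -1.000e-01  1.107e+02] t 30.1 gap 25.3 F [-1.1 -0.5 -0.8] per-row mm 6.3 deg 0.44
[0.0037, 0.0017, 0.0048] [-0.0074, -0.0019, -0.0007]
[-38.68917117 -21.700331   104.78429587]
```

View pics/wrist25.png

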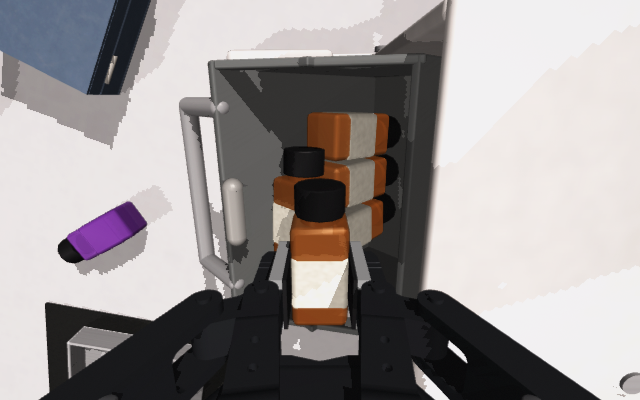

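carry_out([
  [[0.003, 0.001, 0.004], [0, 0, 0], 1],
  [[0, 0, 0], [0, 0, 0], 0.64],
  [[0, 0, 0], [0, 0, 0], 0.62],
  [[0, 0, 0], [0, 0, 0], 0.62],
  [[0, 0, -0.02], [0, 0, 0], 0.62],
  [[0, 0, -0.03], [0, 0, 0], 0.6],
  [[0, 0, -0.04], [0, 0, 0], 0.45],
  [[0, 0, -0.03], [0, 0, 0], 0.45],
  [[0, 0, 0], [0, 0, 0], 0.45],
])

```text
time: 31.05
tool_pos: [570.5, 247.8, 240.6]
tcp_rot: [-179.9, -0.1, 110.7]
ft_force: [-0.4, 1.7, 0.5]
finger_gap: 46.9
```

```bash
python3 - <<'E'
from h import *
snap('wrist','wrist26'); rows([665,120,240],[180,0,80],n=10)
E
```

```text
now [569.9 247.6 238.5] [-1.797e+02 -1.000e-01  1.107e+02] t 31.1 gap 47.3 F [-0.2 -0.6  0. ] per-row mm 15.9 deg 3.07
[-0.0153, 0.0044, -0.0002] [-0.0005, -0.0001, 0.0536]
[-0.015, 0.0052, -0.0002] [-0.0005, -0.0001, 0.0536]
[-0.0147, 0.006, -0.0002] [-0.0005, -0.0001, 0.0536]
[-0.0144, 0.0068, -0.0002] [-0.0005, -0.0001, 0.0536]
[-0.014, 0.0075, -0.0002] [-0.0005, -0.0001, 0.0536]
[-0.0136, 0.0083, -0.0002] [-0.0005, -0.0001, 0.0536]
[-0.0131, 0.009, -0.0002] [-0.0005, -0.0001, 0.0536]
[-0.0126, 0.0097, -0.0002] [-0.0005, -0.0001, 0.0536]
[-0.0121, 0.0103, -0.0002] [-0.0005, -0.0001, 0.0536]
[-0.0115, 0.011, -0.0002] [-0.0005, -0.0001, 0.0536]
```

View pics/wrist26.png

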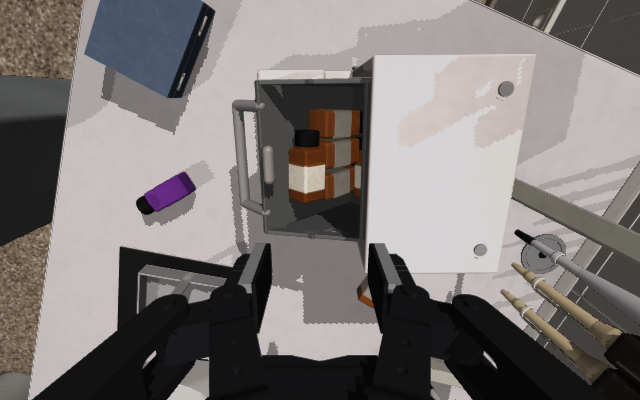

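carry_out([
  [[-0.015, 0.004, 0], [0, 0, 0.054], 0.45],
  [[-0.015, 0.005, 0], [0, 0, 0.054], 0.45],
  [[-0.015, 0.006, 0], [0, 0, 0.054], 0.45],
  [[-0.014, 0.007, 0], [0, 0, 0.054], 0.45],
  [[-0.014, 0.008, 0], [0, 0, 0.054], 0.45],
  [[-0.014, 0.008, 0], [0, 0, 0.054], 0.45],
  [[-0.013, 0.009, 0], [0, 0, 0.054], 0.45],
  [[-0.013, 0.01, 0], [0, 0, 0.054], 0.45],
  [[-0.012, 0.01, 0], [0, 0, 0.054], 0.45],
  [[-0.009, 0.009, 0], [0, 0, 0.05], 0.45],
  [[0, 0, 0], [0, 0, 0], 0.45],
])

```text
time: 32.2
tool_pos: [658.7, 116.4, 220.9]
tcp_rot: [-178.7, 0.4, 78.9]
ft_force: [0.1, 0.4, -0.5]
finger_gap: 46.9
```

```bash
python3 - <<'E'
from h import *
snap('wrist','wrist27'); crop('wrist27',240,100,500,295,3,'c27'); st=r.sense(); print(st['tool_pos'],st['tcp_rot'])
E
```

```text
[658.09403843 117.21320281 220.61909636] [-178.60477088    0.42678154   78.98005752]
```

View pics/c27.png

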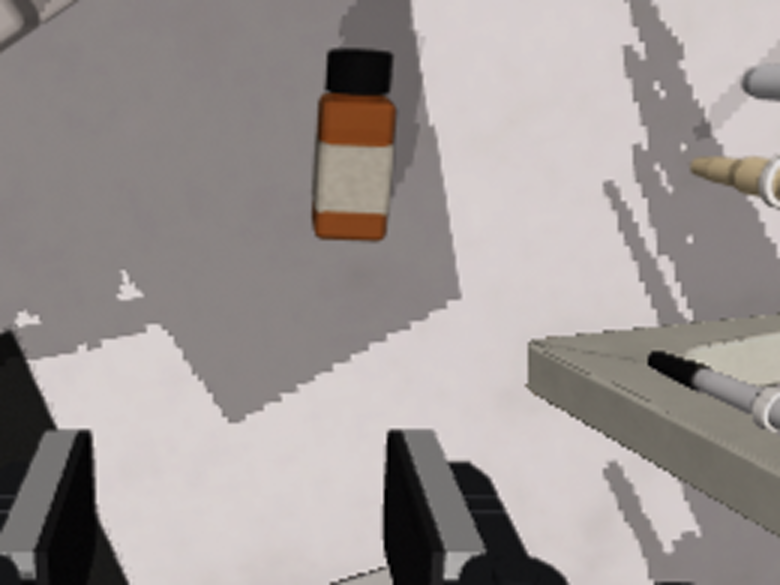

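```bash
python3 - <<'E'
from h import *
s=load('wrist27')
q=[(316,237),(386,241),(320,98),(395,100)]
o=np.array([toz(s,240+x/3,100+y/3,26) for x,y in q]); b=o[:2].mean(0); t=o[2:].mean(0); d=t-b
print('body mid',((b+t)/2).round(1),'axis',np.degrees(np.arctan2(d[1],d[0])).round(1),'len',np.linalg.norm(d).round(1),'w',np.linalg.norm(o[0]-o[1]).round(1))
m=(b+t)/2; rows([m[0],m[1]+1,50],[180,0,77],n=8)
E
```

```text
body mid [695.8 119.8  26. ] axis 78.4 len 49.7 w 25.1
now [658.1 117.2 220.6] [-178.6    0.4   79. ] t 32.2 gap 47.1 F [-0.2  0.   0.4] per-row mm 21.8 deg 0.31
[0.0015, 0.0051, 0.0212] [-0.003, 0.001, 0.0043]
[0.0015, 0.005, 0.0212] [-0.003, 0.001, 0.0043]
[0.0015, 0.0049, 0.0212] [-0.003, 0.001, 0.0043]
[0.0015, 0.0049, 0.0212] [-0.003, 0.001, 0.0043]
[0.0015, 0.0048, 0.0213] [-0.003, 0.001, 0.0043]
[0.0015, 0.0047, 0.0213] [-0.003, 0.001, 0.0043]
[0.0015, 0.0046, 0.0213] [-0.003, 0.001, 0.0043]
[0.0015, 0.0046, 0.0213] [-0.003, 0.001, 0.0043]
```

carry_out([
  [[0.001, 0.005, 0.02], [-0.003, 0.001, 0.002], 0.45],
  [[0.001, 0.005, 0.021], [-0.003, 0.001, 0.002], 0.45],
  [[0.001, 0.005, 0.021], [-0.003, 0.001, 0.002], 0.45],
  [[0.001, 0.005, 0.021], [-0.003, 0.001, 0.002], 0.45],
  [[0.001, 0.005, 0.021], [-0.003, 0.001, 0.002], 0.45],
  [[0.001, 0.005, 0.021], [-0.003, 0.001, 0.001], 0.45],
  [[0.001, 0.005, 0.021], [-0.003, 0.001, 0.001], 0.45],
  [[0.001, 0.004, 0.014], [-0.003, 0.001, 0], 0.45],
  [[0, 0, 0], [0, 0, 0], 0.45],
  [[0, 0, 0], [0, 0, 0], 0.45],
])

```text
time: 33.25
tool_pos: [690.0, 126.0, 50.1]
tcp_rot: [-179.6, -0.1, 79.5]
ft_force: [0.4, 0.0, -0.4]
finger_gap: 46.7
```

```bash
python3 - <<'E'
from h import *
snap('wrist','wrist28'); rows([695.5,121,7],[180,0,78.2],n=4)
E
```

```text
now [690.  126.   50.2] [-1.796e+02 -1.000e-01  7.950e+01] t 33.3 gap 47.3 F [-0.2  0.4 -0.7] per-row mm 10.9 deg 0.33
[-0.001, 0.0016, 0.0108] [-0.0015, -0.0004, 0.0056]
[-0.001, 0.0016, 0.0108] [-0.0015, -0.0004, 0.0056]
[-0.001, 0.0016, 0.0108] [-0.0015, -0.0004, 0.0056]
[-0.001, 0.0016, 0.0108] [-0.0015, -0.0004, 0.0056]
```

View pics/wrist28.png

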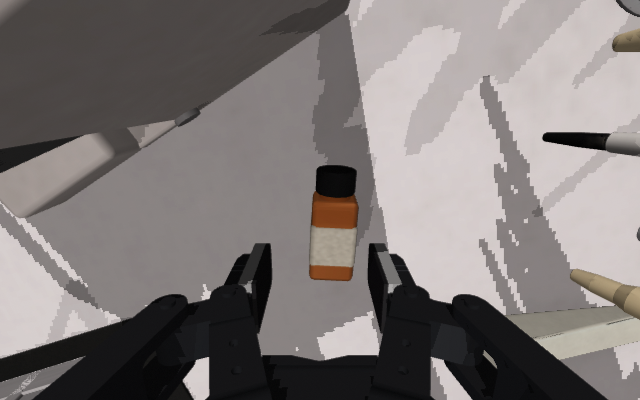

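carry_out([
  [[-0.002, 0.002, 0.008], [-0.002, 0, 0.006], 0.45],
  [[-0.001, 0.002, 0.011], [-0.002, 0, 0.006], 0.45],
  [[-0.001, 0.001, 0.011], [-0.001, 0, 0.006], 0.45],
  [[0, 0, 0.009], [-0.001, 0, 0.003], 0.45],
  [[0, 0, 0.002], [0, 0, 0], 0.45],
  [[0, 0, 0], [0, 0, 0], 0.45],
])

```text
time: 33.9
tool_pos: [696.4, 120.8, 9.0]
tcp_rot: [179.7, -0.2, 78.2]
ft_force: [-0.2, 0.2, 0.6]
finger_gap: 46.9
```

```bash
python3 - <<'E'
from h import *
rows([695.5,121,7],[180,0,78.2],n=1)
E
```

```text
now [696.4 120.8   9. ] [179.7  -0.2  78.2] t 33.9 gap 46.9 F [-0.2  0.2  0.6] per-row mm 2.2 deg 0.35
[0.0, -0.0009, 0.002] [0.005, -0.0033, -0.0007]
```

carry_out([
  [[0, 0, 0.001], [0.003, 0, 0], 1],
  [[0, 0, 0], [0, 0, 0], 1],
  [[0, 0, 0], [0, 0, 0], 1],
  [[0, 0, -0.015], [0, 0, 0], 1],
  [[0, 0, -0.03], [0, 0, 0], 1],
  [[0, 0, -0.04], [0, 0, 0], 1],
  [[-0.005, -0.005, -0.04], [0, 0, 0], 1],
  [[-0.005, -0.012, -0.04], [0, 0, 0], 1],
  [[0, -0.012, -0.025], [0, 0, 0], 1],
])

```text
time: 34.8
tool_pos: [662.9, 115.8, 205.4]
tcp_rot: [-179.8, -0.1, 78.2]
ft_force: [0.4, -0.4, 0.1]
finger_gap: 25.6
```

```bash
python3 - <<'E'
from h import *
snap('wrist','wrist29'); rows((PIV+UX*-45+UY*-18)[:2].tolist()+[195],[180,0,110.7],n=11)
E
```

```text
now [663.6 116.9 210.7] [179.9  -0.2  78.2] t 34.9 gap 25.2 F [3.2 1.6 3.8] per-row mm 14.9 deg 2.95
[0.0095, -0.0114, 0.0014] [0.0002, -0.0003, -0.0516]
[0.0101, -0.0109, 0.0014] [0.0002, -0.0003, -0.0516]
[0.0106, -0.0104, 0.0014] [0.0002, -0.0003, -0.0516]
[0.0111, -0.0098, 0.0014] [0.0002, -0.0003, -0.0516]
[0.0116, -0.0092, 0.0014] [0.0002, -0.0003, -0.0516]
[0.0121, -0.0086, 0.0014] [0.0002, -0.0003, -0.0516]
[0.0125, -0.008, 0.0014] [0.0002, -0.0003, -0.0516]
[0.0129, -0.0073, 0.0014] [0.0002, -0.0003, -0.0516]
[0.0133, -0.0067, 0.0014] [0.0002, -0.0003, -0.0516]
[0.0136, -0.006, 0.0014] [0.0002, -0.0003, -0.0516]
[0.0139, -0.0053, 0.0014] [0.0002, -0.0003, -0.0516]
```

View pics/wrist29.png

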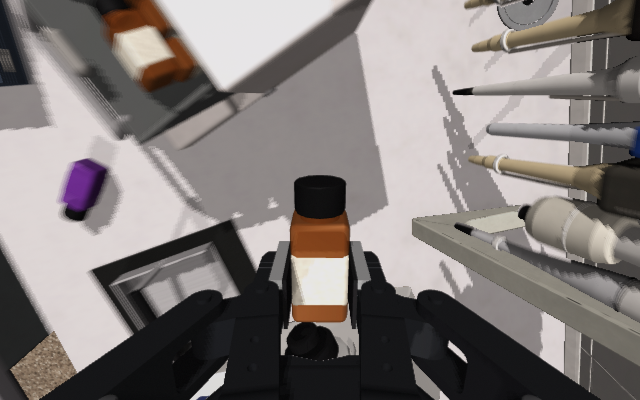

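carry_out([
  [[0.009, -0.011, 0], [0, 0, -0.052], 1],
  [[0.01, -0.011, 0], [0, 0, -0.052], 1],
  [[0.011, -0.01, 0], [0, 0, -0.052], 1],
  [[0.011, -0.01, 0], [0, 0, -0.052], 1],
  [[0.012, -0.009, 0], [0, 0, -0.052], 1],
  [[0.012, -0.009, 0], [0, 0, -0.052], 1],
  [[0.013, -0.008, 0], [0, 0, -0.052], 1],
  [[0.013, -0.007, 0], [0, 0, -0.052], 1],
  [[0.013, -0.006, 0], [0, 0, -0.052], 1],
  [[0.013, -0.006, 0], [0, 0, -0.05], 1],
  [[0.011, -0.004, 0], [0, 0, -0.03], 1],
  [[0, 0, 0], [0, 0, 0], 1],
])

```text
time: 36.05
tool_pos: [563.1, 246.8, 230.8]
tcp_rot: [178.5, 0.1, 110.9]
ft_force: [-0.3, -1.0, 0.1]
finger_gap: 24.9
```

```bash
python3 - <<'E'
from h import *
snap('wrist','wrist30'); rows((PIV+UX*-44+UY*-12)[:2].tolist()+[125],[180,0,110.7],n=5); print(U(r.sense()['tool_pos']))
E
```

```text
now [563.6 246.2 230.8] [1.784e+02 1.000e-01 1.109e+02] t 36.1 gap 25.3 F [-0.6 -0.1 -0.6] per-row mm 21.2 deg 0.32
[0.0011, -0.0008, 0.0211] [0.0055, 0.0005, 0.0006]
[0.0011, -0.0007, 0.0212] [0.0055, 0.0005, 0.0006]
[0.0011, -0.0006, 0.0212] [0.0055, 0.0005, 0.0006]
[0.0011, -0.0004, 0.0212] [0.0055, 0.0005, 0.0006]
[0.0011, -0.0003, 0.0212] [0.0055, 0.0005, 0.0006]
[-42.91474926 -17.37561093 218.83096877]
```

View pics/wrist30.png

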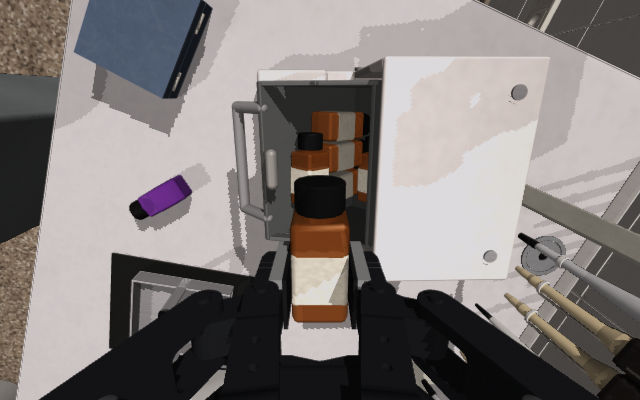

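carry_out([
  [[0, 0.001, 0.015], [0.005, 0, 0], 1],
  [[0, 0.001, 0.022], [0.005, 0, 0], 1],
  [[0, 0.001, 0.022], [0.005, 0, 0], 1],
  [[0, 0.001, 0.022], [0.005, 0, 0], 1],
  [[0, 0.001, 0.02], [0.004, 0, 0], 1],
  [[0, 0, 0.01], [0, 0, 0], 1],
  [[0, 0, 0], [0, 0, 0], 1],
])

```text
time: 36.8
tool_pos: [572.7, 244.6, 111.3]
tcp_rot: [179.9, 0.2, 110.4]
ft_force: [-3.7, 2.6, 5.9]
finger_gap: 25.2
```

```bash
python3 - <<'E'
from h import *
snap('wrist','wrist31'); rows((PIV+UX*-38+UY*-16)[:2].tolist()+[115],[180,0,110.7],n=1); print(U(r.sense()['tool_pos']))
E
```

```text
now [572.7 244.7 111.8] [179.9   0.2 110.4] t 36.9 gap 25.3 F [-0.5 -0.5  0.5] per-row mm 7.5 deg 0.4
[0.006, -0.0031, -0.0033] [0.0018, 0.0033, -0.0059]
[-34.92383151 -22.01710006  99.77297702]
```

View pics/wrist31.png

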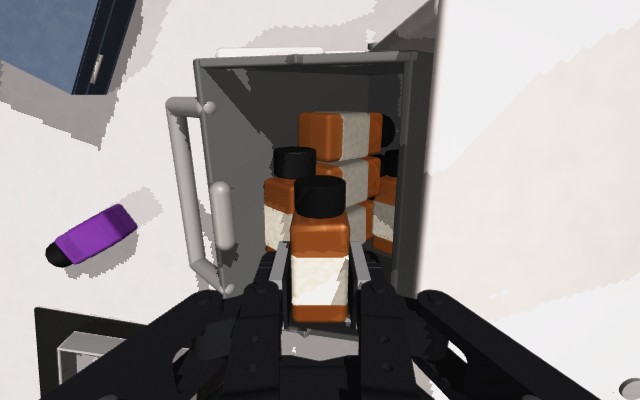

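carry_out([
  [[0.003, -0.002, -0.002], [0, 0, 0], 1],
  [[0, 0, 0], [0, 0, 0], 0.64],
  [[0, 0, 0], [0, 0, 0], 0.62],
  [[0, 0, 0], [0, 0, 0], 0.62],
  [[0, -0.003, -0.02], [0, 0, 0], 0.62],
  [[0, -0.003, -0.03], [0, 0, 0], 0.62],
  [[0, -0.01, -0.04], [0, 0, 0], 0.62],
  [[0, -0.01, -0.03], [0, 0, 0], 0.62],
  [[0, 0, 0], [0, 0, 0], 0.62],
])

```text
time: 37.75
tool_pos: [544.1, 236.8, 238.4]
tcp_rot: [179.9, 0.2, 110.3]
ft_force: [1.1, 0.8, 0.7]
finger_gap: 32.5
```

```bash
python3 - <<'E'
from h import *
snap('wrist','wrist32'); snap('side','side32'); print(U(r.sense()['tool_pos']),r.sense()['tcp_rot'])
crop('wrist32',200,40,420,260,3,'c32')
E
```

```text
[-65.47985903 -19.27097093 221.83689061] [-179.77781994    0.2288661   110.25017296]
```

View pics/c32.png

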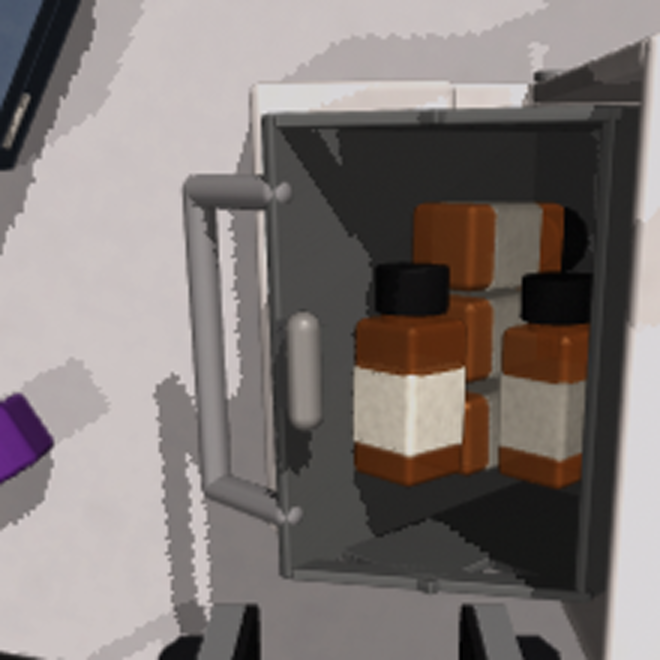

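```bash
python3 - <<'E'
from h import *
snap('top','top32'); crop('top32',130,130,330,280,4,'c33'); crop('side32',210,120,390,250,4,'c34')
E
```

```text
(no output)
```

View pics/c33.png

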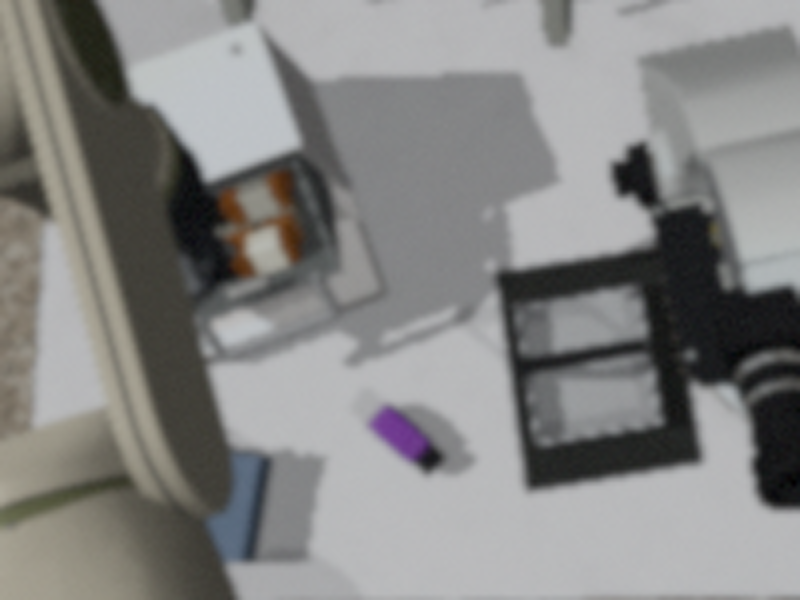

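View pics/c34.png

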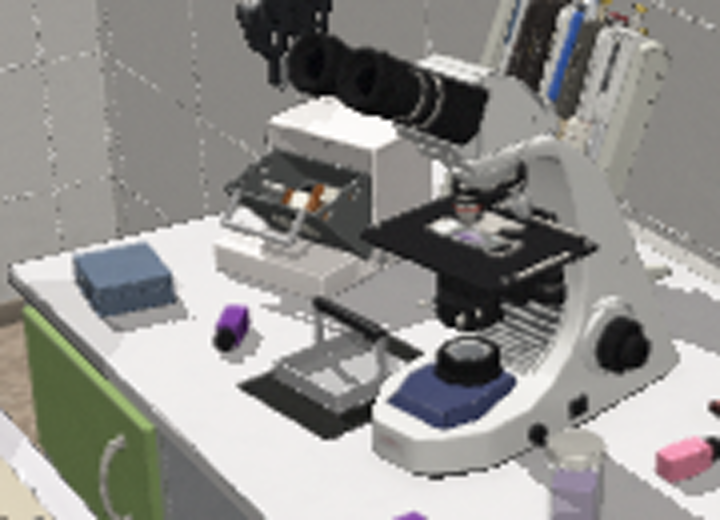

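```bash
python3 - <<'E'
from h import *
T=toolR(110.8,30); g=handle(0.8); tz=T.apply([0,0,1])
pre=g+15*tz-100*tz; print(g,pre,T.as_euler('xyz',degrees=True)); rows(pre,T.as_euler('xyz',degrees=True),n=10)
E
```

```text
[492.2700455  237.79912685  71.17339927] [452.53995425 222.70708094 144.78555859] [150.    0.  110.8]
now [542.5 236.2 232.1] [-179.6    0.2  110.2] t 37.9 gap 32.5 F [ 0.6  0.4 -0.7] per-row mm 12.6 deg 3.04
[0.0019, -0.0088, 0.0088] [-0.053, 0.0006, -0.0008]
[0.0019, -0.0093, 0.0083] [-0.053, 0.0006, -0.0008]
[0.0019, -0.0097, 0.0078] [-0.053, 0.0006, -0.0008]
[0.0019, -0.0101, 0.0073] [-0.053, 0.0006, -0.0008]
[0.0019, -0.0105, 0.0067] [-0.053, 0.0006, -0.0008]
[0.0019, -0.0108, 0.0062] [-0.053, 0.0006, -0.0008]
[0.0019, -0.0111, 0.0056] [-0.053, 0.0006, -0.0008]
[0.0019, -0.0114, 0.005] [-0.053, 0.0006, -0.0008]
[0.0019, -0.0117, 0.0044] [-0.053, 0.0006, -0.0008]
[0.0019, -0.0119, 0.0037] [-0.053, 0.0006, -0.0008]
```

carry_out([
  [[0.002, -0.01, 0.004], [-0.053, 0, 0], 0.64],
  [[0.002, -0.011, 0.005], [-0.053, 0, 0], 0.64],
  [[0.002, -0.012, 0.006], [-0.053, 0, 0], 0.64],
  [[0.002, -0.012, 0.007], [-0.053, 0, 0], 0.64],
  [[0.002, -0.012, 0.007], [-0.053, 0, 0], 0.64],
  [[0.002, -0.012, 0.007], [-0.053, 0, 0], 0.64],
  [[0.002, -0.012, 0.006], [-0.053, 0, 0], 0.64],
  [[0.002, -0.012, 0.006], [-0.053, 0, 0], 0.64],
  [[0.002, -0.011, 0.005], [-0.053, 0, 0], 0.64],
  [[0.002, -0.01, 0.004], [-0.04, 0, 0], 0.64],
  [[0, 0, 0], [0, 0, 0], 0.64],
])

```text
time: 39.0
tool_pos: [430.5, 216.0, 119.6]
tcp_rot: [151.9, 0.2, 110.2]
ft_force: [-0.2, -0.5, -0.4]
finger_gap: 30.5
```

```bash
cat >> h.py <<'E'
def hrel():
    st=r.sense(); T=Ro.from_euler('xyz',st['tcp_rot'],degrees=True)
    print('handle(0.8) in tool axes (mm):',T.inv().apply(handle(0.8)-st['tool_pos']).round(1),'lean',st['tcp_rot'].round(1),'gap',round(st['finger_gap'],1),'F',st['ft_force'].round(1))
E
python3 - <<'E'
from h import *
hrel(); snap('wrist','wrist35')
E
```

```text
handle(0.8) in tool axes (mm): [-0.7 34.9 73.5] lean [151.9   0.2 110.2] gap 30.5 F [-0.2 -0.5 -0.4]
```

View pics/wrist35.png

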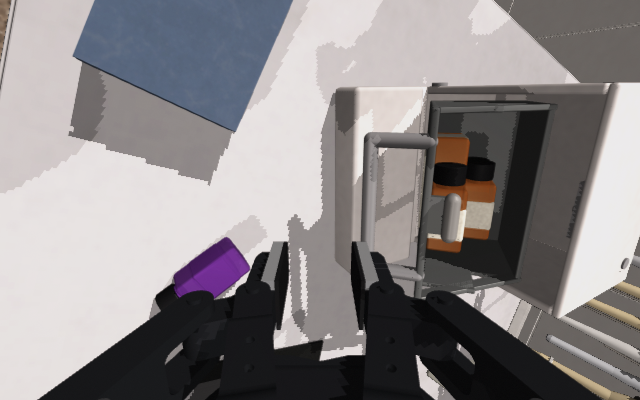

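carry_out([
  [[0, 0.008, 0], [-0.01, 0, 0.005], 0.64],
  [[0, 0.01, 0], [-0.01, 0, 0.005], 0.64],
  [[0, 0.01, 0], [-0.01, 0, 0], 0.64],
  [[0, 0.005, 0], [0, 0, 0], 0.64],
  [[0, 0, 0], [0, 0, 0], 0.64],
])

```text
time: 39.55
tool_pos: [465.3, 228.0, 142.3]
tcp_rot: [149.8, -0.1, 109.6]
ft_force: [-0.2, 0.0, -0.0]
finger_gap: 30.7
```

```bash
python3 - <<'E'
from h import *
hrel(); snap('wrist','wrist36'); s=load('wrist36'); print(proj(s,[handle(.8)+UY*48,handle(.8)-UY*48,handle(.8)]))
E
```

```text
handle(0.8) in tool axes (mm): [  0.1 -10.9  75.9] lean [ 1.498e+02 -1.000e-01  1.096e+02] gap 30.7 F [-0.2  0.  -0. ]
[[303.77387513 137.07661629]
 [307.76710468 263.71193641]
 [305.89892154 204.46716556]]
```

View pics/wrist36.png

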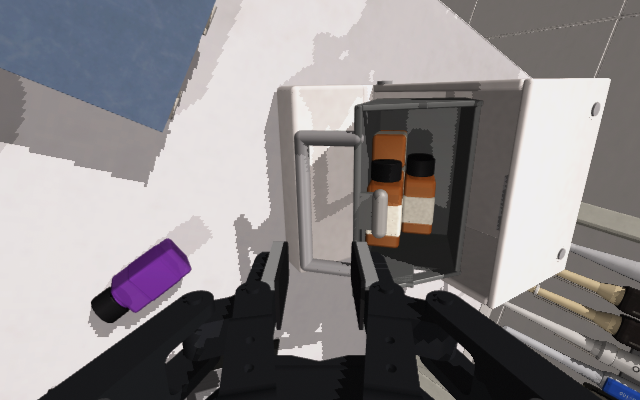

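carry_out([
  [[0, -0.005, 0.008], [0, 0, -0.01], 0.64],
  [[0, -0.003, 0.012], [0, 0, -0.01], 0.64],
  [[0, -0.001, 0.012], [0, 0, 0], 0.64],
  [[0, 0, 0.006], [0, 0, 0], 0.64],
  [[0, 0, 0], [0, 0, 0], 0.64],
])

```text
time: 40.1
tool_pos: [474.8, 231.3, 100.7]
tcp_rot: [150.0, 0.6, 110.7]
ft_force: [-0.8, 0.3, -0.8]
finger_gap: 30.7
```

```bash
python3 - <<'E'
from h import *
hrel()
E
```

```text
handle(0.8) in tool axes (mm): [ 0.2  1.4 34.9] lean [150.    0.6 110.7] gap 30.7 F [-0.8  0.3 -0.8]
```

carry_out([
  [[0, 0.001, 0.01], [0, 0, 0], 0.64],
  [[0, 0, 0.012], [0, 0, 0], 0.64],
  [[0, 0, 0.012], [0, 0, 0], 0.64],
  [[0, 0, 0.009], [0, 0, 0], 0.64],
  [[0, 0, 0], [0, 0, 0], 0.64],
])

```text
time: 40.6
tool_pos: [496.1, 239.1, 63.5]
tcp_rot: [150.0, 0.6, 110.8]
ft_force: [0.5, 0.5, 0.2]
finger_gap: 30.7
```

```bash
python3 - <<'E'
from h import *
hrel(); snap('wrist','wrist37')
E
```

```text
handle(0.8) in tool axes (mm): [ 0.   0.3 -8.6] lean [150.    0.6 110.8] gap 30.7 F [0.5 0.5 0.2]
```

View pics/wrist37.png

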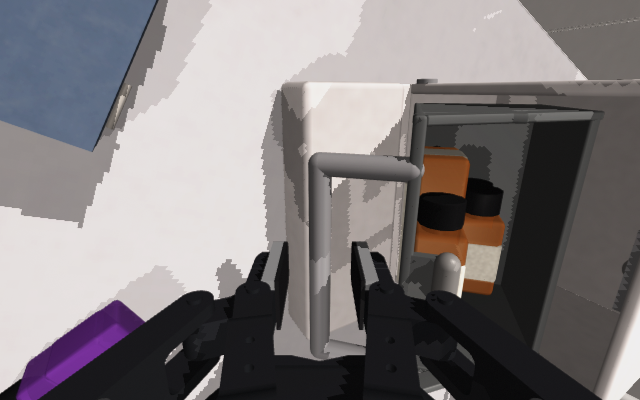

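carry_out([
  [[0, 0, 0.006], [0, 0, 0], 0.64],
  [[0, 0, 0], [0, 0, 0], 1],
  [[0, 0, 0], [0, 0, 0], 1],
  [[0, 0, 0], [0, 0, 0], 1],
], newtons=40)

```text
time: 41.05
tool_pos: [499.4, 240.5, 60.2]
tcp_rot: [149.8, 0.6, 110.8]
ft_force: [3.1, 1.0, -2.9]
finger_gap: 8.5
```

```bash
python3 - <<'E'
from h import *
hrel(); bth()
th=np.linspace(0.8,0,13); L=30*th/0.8
Rs=[toolR(110.8,l) for l in L]; path([handle(t)+R.apply([0,0,14]) for t,R in zip(th,Rs)],Rs)
E
```

```text
handle(0.8) in tool axes (mm): [ -0.1  -1.1 -13.3] lean [149.8   0.6 110.8] gap 8.5 F [ 3.1  1.  -2.9]
grip in unit [-1.125e+02  1.000e-01  6.120e+01] rad 128.1 theta 0.786
0 [-0.0, 0.0067, -0.0043] [0.044, 0.0, 0.0]
1 [-0.0, 0.0068, -0.0041] [0.044, 0.0, -0.0]
2 [-0.0, 0.0069, -0.004] [0.044, 0.0, -0.0]
3 [-0.0, 0.007, -0.0038] [0.044, 0.0, 0.0]
4 [-0.0, 0.0071, -0.0036] [0.044, 0.0, 0.0]
5 [-0.0, 0.0071, -0.0034] [0.044, -0.0, 0.0]
6 [-0.0, 0.0072, -0.0033] [0.044, -0.0, -0.0]
7 [-0.0, 0.0073, -0.0031] [0.044, 0.0, -0.0]
8 [-0.0, 0.0074, -0.0029] [0.044, -0.0, 0.0]
9 [-0.0, 0.0074, -0.0027] [0.044, 0.0, -0.0]
10 [-0.0, 0.0075, -0.0025] [0.044, 0.0, 0.0]
11 [-0.0, 0.0075, -0.0023] [0.044, -0.0, -0.0]
```

carry_out([
  [[0, 0.006, -0.004], [0.044, 0, 0], 1],
  [[0, 0.007, -0.004], [0.044, 0, 0], 1],
  [[0, 0.007, -0.004], [0.044, 0, 0], 1],
  [[0, 0.007, -0.004], [0.044, 0, 0], 1],
  [[0, 0.007, -0.004], [0.044, 0, 0], 1],
])

```text
time: 41.55
tool_pos: [519.9, 248.3, 91.8]
tcp_rot: [162.7, 0.6, 110.8]
ft_force: [8.1, 2.1, -11.2]
finger_gap: 8.3
```

```bash
python3 - <<'E'
from h import *
bth(); snap('wrist','wrist38')
E
```

```text
grip in unit [-87.5   0.2  94.1] rad 128.5 theta 0.462
```

View pics/wrist38.png

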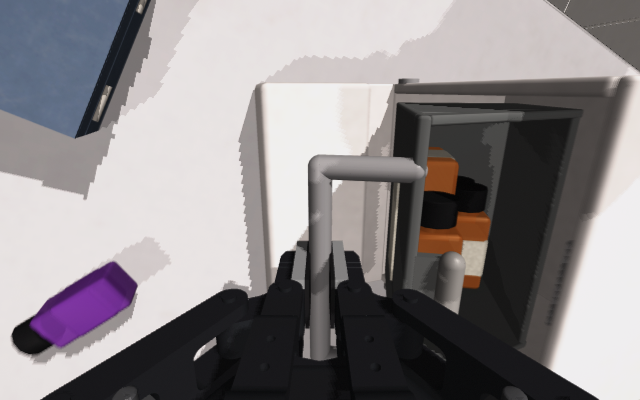

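carry_out([
  [[0, 0.007, -0.003], [0.04, 0, 0], 1],
  [[0, 0.007, -0.003], [0.04, 0, 0], 1],
  [[0, 0.006, -0.003], [0.04, 0, 0], 1],
  [[0, 0, 0], [0, 0, 0], 1],
])

```text
time: 42.0
tool_pos: [538.2, 255.3, 107.9]
tcp_rot: [169.9, 0.6, 110.8]
ft_force: [0.2, -0.2, 5.5]
finger_gap: 8.5
```

```bash
python3 - <<'E'
from h import *
bth(); snap('wrist','wrist39')
E
```

```text
grip in unit [-66.    0.3 110.7] rad 128.9 theta 0.251
```

View pics/wrist39.png

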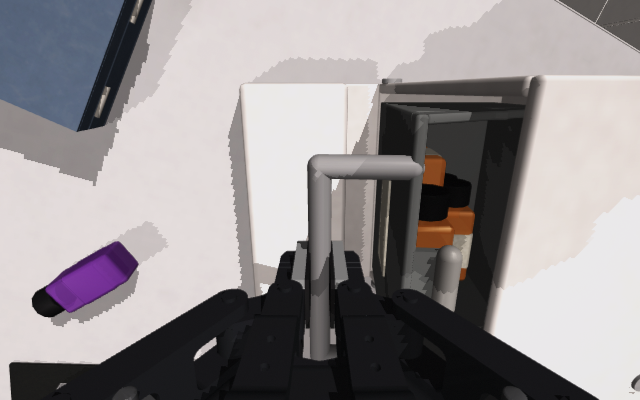

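carry_out([
  [[0, 0.007, -0.002], [0.04, 0, 0], 1],
  [[0, 0.007, -0.002], [0.04, 0, 0], 1],
  [[0, 0.005, -0.002], [0.03, 0, 0], 1],
  [[0, 0, 0], [0, 0, 0], 1],
])

```text
time: 42.45
tool_pos: [550.2, 259.9, 115.1]
tcp_rot: [176.8, 0.6, 110.8]
ft_force: [-1.0, -0.1, 3.8]
finger_gap: 8.0
```

```bash
python3 - <<'E'
from h import *
bth(); snap('wrist','wrist40')
E
```

```text
grip in unit [-51.4   0.4 118.1] rad 128.8 theta 0.123
```

View pics/wrist40.png

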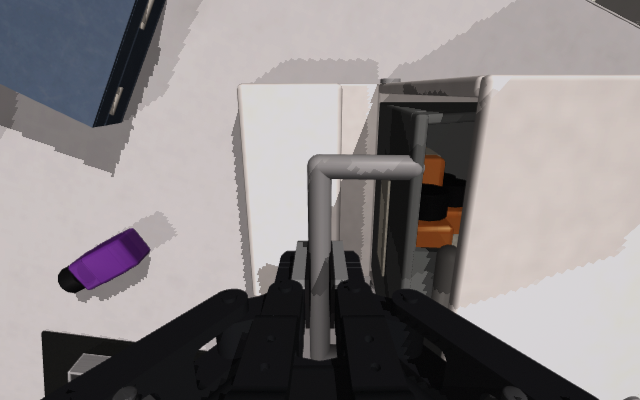

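carry_out([
  [[0, 0.006, -0.001], [0.02, 0, 0], 1],
  [[0, 0.006, -0.001], [0.02, 0, 0], 1],
  [[0, 0.006, -0.001], [0.01, 0, 0], 1],
  [[0, 0.004, 0], [0, 0, 0], 1],
  [[0, 0.003, 0], [0, 0, 0], 1],
])

```text
time: 43.0
tool_pos: [563.6, 265.1, 120.8]
tcp_rot: [-179.3, 0.7, 110.9]
ft_force: [-16.0, -8.2, 11.4]
finger_gap: 7.9
```

```bash
python3 - <<'E'
from h import *
bth(); snap('wrist','wrist41')
E
```

```text
grip in unit [-36.    0.5 123.8] rad 129.0 theta -0.004
```

View pics/wrist41.png

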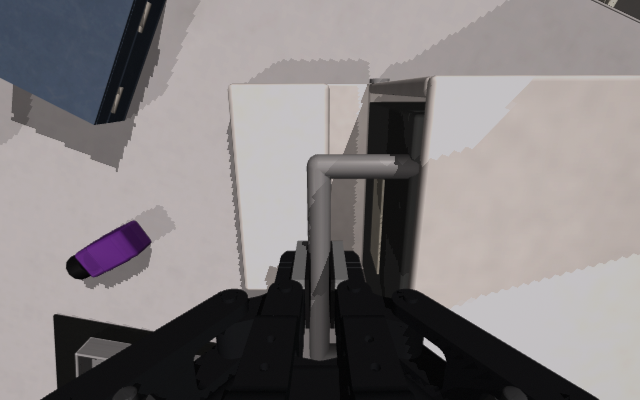

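carry_out([
  [[0, 0, 0], [0, 0, 0], 0.66],
  [[0, 0, 0], [0, 0, 0], 0.66],
  [[0, 0, 0], [0, 0, 0], 0.66],
  [[0, 0, -0.015], [0, 0, 0], 0.66],
  [[0, 0, -0.025], [0, 0, 0], 0.66],
  [[0, 0, -0.03], [0, 0, 0], 0.66],
  [[0, -0.01, -0.03], [0, 0, 0], 0.66],
  [[0, -0.03, -0.03], [0, 0, 0], 0.66],
  [[0, -0.03, -0.02], [0, 0, 0], 0.66],
  [[0, 0, 0], [0, 0, 0], 0.66],
])

```text
time: 44.05
tool_pos: [496.9, 241.8, 283.4]
tcp_rot: [-179.7, 0.7, 110.9]
ft_force: [1.0, 0.0, 0.7]
finger_gap: 29.3
```

```bash
python3 - <<'E'
from h import *
s=snap('wrist','wrist42'); print(r.sense()['tool_pos'],r.sense()['finger_gap']); print(proj(s,[handle(0)+UY*48,handle(0)-UY*48]),proj(s,[handle(.1)+UY*48,handle(.1)-UY*48]))
E
```

```text
[497.71814346 242.05825668 282.08158376] 29.212400224946833
[[401.82047416 127.31495974]
 [393.58719789 226.93171098]] [[387.33432421 126.72878656]
 [380.57156598 225.14096958]]
```

View pics/wrist42.png

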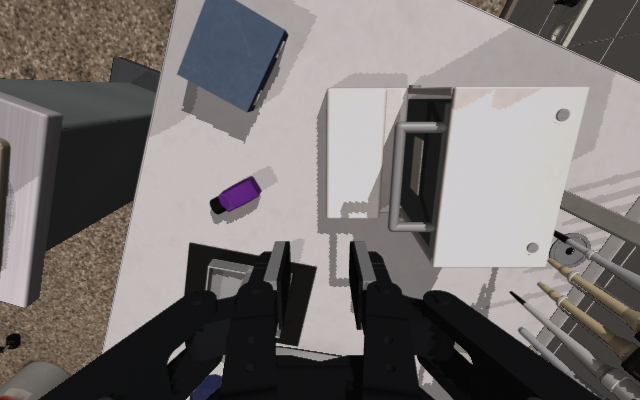

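```bash
python3 - <<'E'
from h import *
crop('wrist39',370,90,550,300,3,'c39'); crop('wrist38',370,90,600,350,2.3,'c38')
for n in ('wrist38','wrist39','wrist40'):
    s=load(n); R=cv2.Rodrigues(s['rvec'])[0]; print(n,(-R.T@s['tvec'].ravel()).round(), U(-R.T@s['tvec'].ravel()).round())
E
```

```text
wrist38 [452. 305. 226.] [-127.   77.  214.]
wrist39 [486. 319. 247.] [-90.  78. 235.]
wrist40 [514. 329. 256.] [-60.  78. 244.]
```

View pics/c39.png

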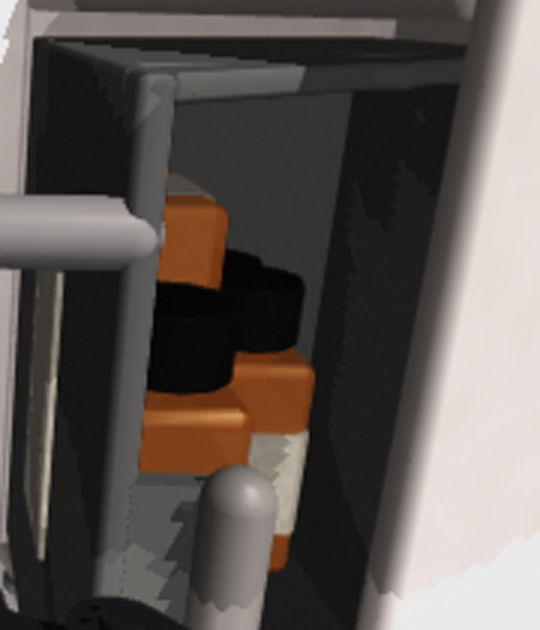

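View pics/c38.png

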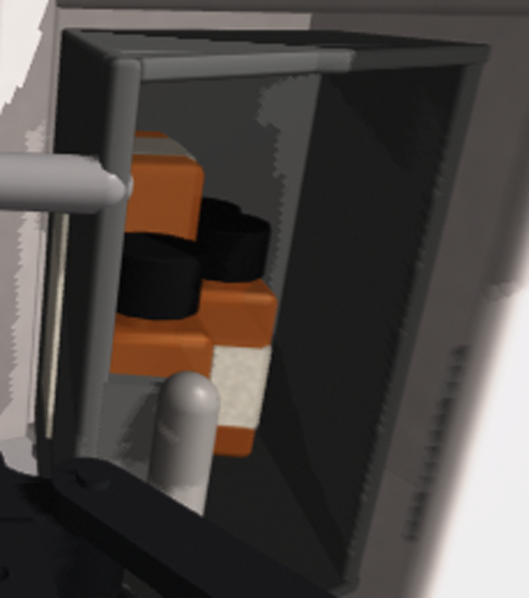

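```bash
python3 - <<'E'
from h import *
def inbin(n,u,v,depth,th):
    s=load(n); R=cv2.Rodrigues(s['rvec'])[0]; p=R.T@(np.linalg.inv(K(s))@[u,v,1.]*depth-s['tvec'].ravel()); a=U(p)
    x=a[0]*np.cos(th)+a[2]*np.sin(th); z=-a[0]*np.sin(th)+a[2]*np.cos(th); return np.array([x,a[1],z]).round()
for d in (180,200,220): print(d,inbin('wrist38',370+160/2.3,90+275/2.3,d,.462))
print('right cap')
for d in (230,250,270): print(d,inbin('wrist38',370+238/2.3,90+245/2.3,d,.462))
s=load('wrist39')
for d in (190,210,230): print(d,inbin('wrist39',370+195/3,90+335/3,d,.251))
E
```

```text
180 [22. 14. 71.]
200 [26.  7. 51.]
220 [31.  0. 32.]
right cap
230 [56.  6. 15.]
250 [63. -0. -5.]
270 [ 69.  -7. -25.]
190 [26. 15. 66.]
210 [32.  9. 46.]
230 [38.  2. 27.]
```

carry_out([
  [[-0.02, -0.01, -0.01], [0, 0, 0], 0.3],
  [[-0.025, -0.01, -0.01], [0, 0, 0], 0.3],
  [[-0.025, -0.005, -0.01], [0, 0, 0], 0.3],
  [[-0.02, 0, 0], [0, 0, 0], 0.3],
  [[0, 0, 0], [0, 0, 0], 0.3],
  [[0, 0, 0], [0, 0, 0], 0.3],
])

```text
time: 44.7
tool_pos: [508.9, 147.5, 311.5]
tcp_rot: [-179.6, 0.7, 111.0]
ft_force: [-0.8, 0.3, -0.8]
finger_gap: 59.6
```

```bash
python3 - <<'E'
from h import *
s=snap('wrist','wrist43'); snap('top','top43'); snap('side','side43'); st=r.sense(); print(st['tool_pos'],st['time']); crop('wrist43',200,130,400,280,4,'c43'); crop('side43',210,120,390,250,4,'c44')
print(proj(s,[handle(0)+UY*48,handle(0)-UY*48]))
E
```

```text
[508.34823414 148.11566324 311.36583031] 44.85
[[428.71802705  16.86102683]
 [417.74970368 127.91254851]]
```

View pics/wrist43.png

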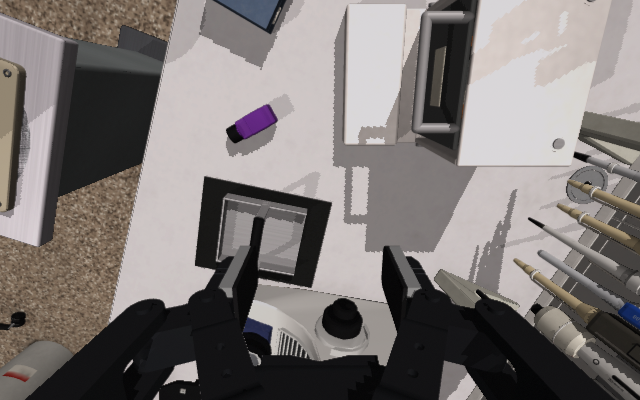

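View pics/c44.png

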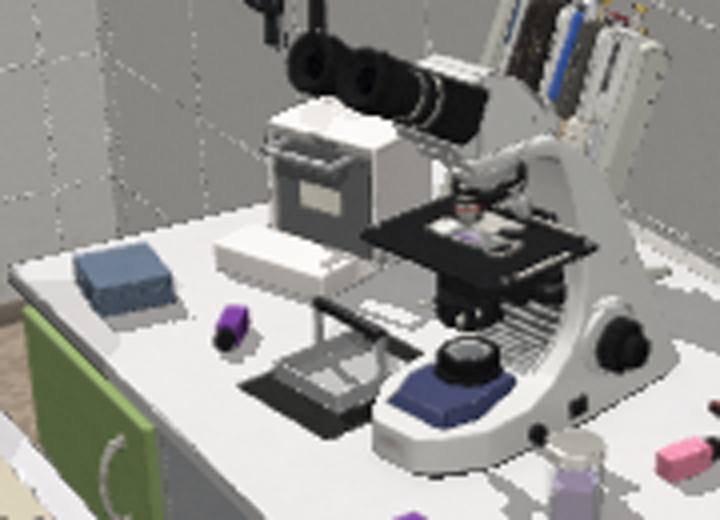

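View pics/c43.png

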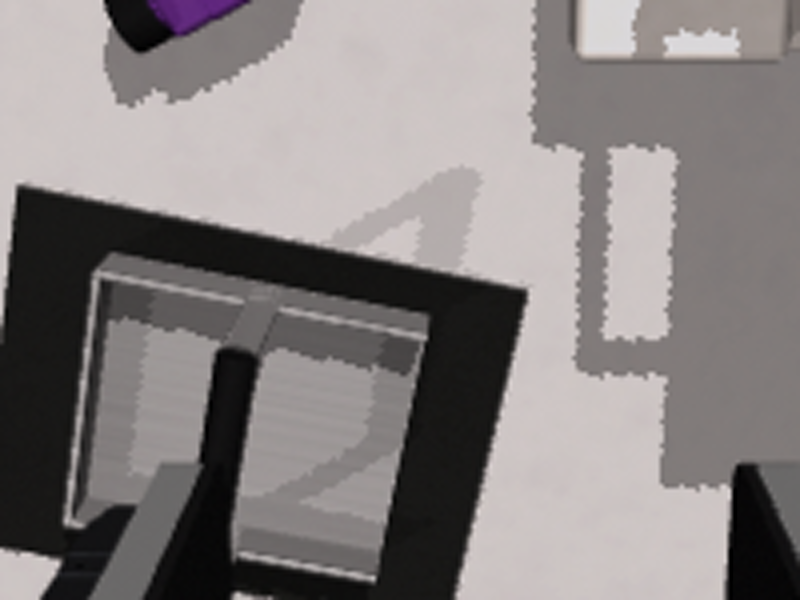

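```bash
python3 - <<'E'
from h import *
s=load('wrist43')
o=np.array([toz(s,200+x/4,130+y/4,25) for x,y in [(97,273),(425,335),(375,580),(68,525)]]); print(o.round(1), o.mean(0).round(1))
c=o.mean(0)-np.array([470.3,-11.5,25]); a=np.radians(8.85); print('in mat',c[0]*np.cos(a)+c[1]*np.sin(a),-c[0]*np.sin(a)+c[1]*np.cos(a))
h1=[np.linalg.norm(toz(s,425,17,134)-toz(s,418,130,134))]; print(toz(s,425,17,134),toz(s,418,128,134),handle(0)+UY*48,handle(0)-UY*48)
r.hand_in()
E
```

```text
[[405.5  35.3  25. ]
 [521.   54.9  25. ]
 [537.8 -45.8  25. ]
 [422.4 -65.2  25. ]] [471.7  -5.2  25. ]
in mat 2.304663299398489 5.997203929008482
[543.96353388 308.51783411 134.        ] [581.1546622  219.98530475 134.        ] [546.95722239 309.7762191  134.        ] [580.89080739 219.97359214 134.        ]
the job is handed in; nothing more can be done
```

I handed the job in at about 45 s. No verdict was reported, so what follows rests on my own checks.

**What I did:** I pulled the bin out to its stop at about 0.80 rad and carried the tray over by its bar. I tipped it to about 50° with its nose over the mouth, and all three bottles slid in. The tray went back on its mat, and I picked the three stray bottles from the worktop one by one and dropped them in. Then I pushed the bin shut and let go.

**Last checks:**
- **Bin:** the handle sat at the shut position, to within about 3 mm (angle about 0 rad). It stayed there after I released it.
- **Tray:** it looked level on the mat, about 2 mm and 6 mm from the mat's middle along its two sides.
- **Worktop:** no amber bottles were left. The slide box looked unmoved, I never went near the jar or the petri lid, and I left the purple and pink look-alikes alone.

**Not fully confirmed:** I could not see into the shut bin. The last views inside, with the bin nearly shut (about 0.12 to 0.46 rad), showed the bottles low and inside. I could not tell all six apart because they overlapped, so the count partly rests on having dropped each one in and seeing none outside.

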